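Tip the stoppers into the wash canister

TASK

Take the lid off the steel canister and lay it knob up in the middle of the cork mat. Then take the scoop tray by its handle, bring its open end close over the canister and tip it so that all five white stoppers slide in, and set the empty tray back down flat on the bench. Do not spill any stopper, and leave the bottles, jar, cup, vial and blue box standing where they are.

Things in the scene. Friction and masses are not known exactly. Their poses are not given: they have to be found in the camera images.
- tray: open-fronted steel scoop tray; floor 104 x 70 mm (x -54 to +50 mm, y +-35 mm), 3 mm thick, with 22 mm high, 3 mm thick walls at both sides and at the -x end; the +x end is fully open. Metal handle bar at the -x end: 64 mm long (x -118 to -54 mm), 16 mm wide in y, from z 16 to 36 mm. 0.16 kg. Origin: under the floor, centre of width; x points out of the open end, z up
- tray_handle (a point): grip point in the middle of the tray's handle bar: tray x -88 mm, y 0, z 26 mm. It starts within 10 mm of straight below the stand's clamp rod, so an upright gripper does not fit over it: reach in leaning back from the tray by 25 to 40 degrees, then draw the tray back about 60 mm and out sideways, towards the stand's -y side, before raising it
- tray_spout (a point): middle of the tray's open front edge, on the floor: tray x +50 mm, y 0, z 3 mm
- stand: fixed laboratory support stand; origin on the bench below the rod; x away from the robot. Base plate 150 x 90 x 10 mm centred at y +135 mm; upright post 12 mm thick at x 0, y +135 mm, 215 mm high; horizontal clamp rod 10 mm thick (14 mm at its rubber end) 160 mm up, from the post to its free end at y -15 mm; boss on the post at rod height, thumbscrew to x -45 mm
- pot: round steel canister, fixed to the bench, 130 mm outside diameter, 90 mm high, wall 3 mm, inner floor 4 mm up; mouth 124 mm wide inside. Origin: centre of its underside on the bench
- lid: loose round steel lid lying on the canister: flange 138 mm in diameter from z 6 to 10 mm, locating disc below it 112 mm in diameter from z 0 to 6 mm (sits loosely in the mouth), black knob on top 26 mm in diameter, z 18 to 38 mm, on a 16 mm neck. Mass about 0.14 kg. Origin: centre of its underside; z up. Origin height on the canister 84 mm, on the mat 4 mm
- lid_knob (a point): centre of the lid's knob, 28 mm above the lid's origin
- mat: square cork mat fixed on the bench, 160 x 160 mm, 4 mm thick; origin at the centre of its underside
- plug0: white PTFE stopper, a blunt cone 14 mm high, 22 mm wide at its base and 18 mm at the top, 12 g, standing on the tray at the start; origin: centre of its base. It slides on the steel at a slope of 26 to 36 degrees
- plug1: white PTFE stopper, a blunt cone 14 mm high, 22 mm wide at its base and 18 mm at the top, 12 g, standing on the tray at the start; origin: centre of its base. It slides on the steel at a slope of 26 to 36 degrees
- plug2: white PTFE stopper, a blunt cone 14 mm high, 22 mm wide at its base and 18 mm at the top, 12 g, standing on the tray at the start; origin: centre of its base. It slides on the steel at a slope of 26 to 36 degrees
- plug3: white PTFE stopper, a blunt cone 14 mm high, 22 mm wide at its base and 18 mm at the top, 12 g, standing on the tray at the start; origin: centre of its base. It slides on the steel at a slope of 26 to 36 degrees
- plug4: white PTFE stopper, a blunt cone 14 mm high, 22 mm wide at its base and 18 mm at the top, 12 g, standing on the tray at the start; origin: centre of its base. It slides on the steel at a slope of 26 to 36 degrees
- brown_bottle: bystander: amber reagent bottle, 48 mm in diameter, 105 mm high; origin: centre of its underside
- dropper: bystander: small dropper bottle, 26 mm in diameter, 62 mm high; origin: centre of its underside
- water_jar: bystander: clear jar, 56 mm in diameter, 85 mm high; origin: centre of its underside
- cup: bystander: white cup, 60 mm in diameter, 70 mm high; origin: centre of its underside
- vial: bystander: glass vial, 28 mm in diameter, 70 mm high; origin: centre of its underside
- rack_box: bystander: blue box, 75 x 60 mm, 50 mm high; origin: centre of its underside
Not all that is in view belongs to the job. What is shaped like the lid but pink or turquoise is not meant.

How it is judged:
By the outcome, as a careful person would: the job done as asked, in the order asked, and still so for the second after the job is handed in, with the robot touching nothing.
It also fails if it takes over 72 s, if anything falls off the work surface, if the arm or the gripper's body presses on something with over 40 N, if the wrist force passes 120 N, or if a joint passes its speed limit or range.

ROBOT

A 6-joint arm with a two-finger parallel gripper is mounted at the origin on the work surface. World frame = base frame: x ahead of the robot, y to its left, z up, the work surface at z = 0. Lengths are in m, angles in degrees, forces in N, time in s.
With the tool pointing down it reaches from about 0.325 to 0.875 m from the base axis. Payload 4.4 kg.
Tool frame: the origin (TCP) lies between the finger pads; the fingertips stand 25 mm ahead of it and the grasp point (between the pads) lies 6 mm ahead of it (manip.nose_length is the distance from the TCP to the fingertips, in m); z points along the fingers, y is the line along which they close (so a half turn about z gives the same grasp; the last joint's range is limited). The gripper opens to 85 mm and grips with 20 to 120 N. Pads are 22 mm wide; open, the fingers measure 114 mm over their backs; the gripper's body (76 mm by 85 mm) begins 54 mm behind the grasp point. The pads swing forward as they close: fully open they stand 13 mm farther back than shut.
Start: joints at [-72.508, 11.837, 88.321, -0, 79.842, -8.623], TCP at [0.253, -0.516, 0.222] pointing down, gripper open.
Joint ranges: [-156.59, 156.59], [-49.26, 127.26], [12.9, 141.05], [-63.56, 243.56], [4.71, 150.69], [-161.64, 161.64]. Speed limits (degrees/s): [159.86, 159.86, 180, 180, 180, 180].

INTERFACE

Orientations are given as [roll, pitch, yaw] about the fixed x, y, z axes, in that order (R = Rz(yaw) Ry(pitch) Rx(roll)).
In Python, from plant import manip gives the robot as it stands.
- The arm moves only by the tool drive_tool, never from a script. Its argument "motion" is a list of rows, each a list of 7 numbers: the turn, a rotation vector about the tool's x, y, z in degrees, then the shift along the tool's x, y, z in mm, then the finger opening in mm, from 0 to 85.4. In form: [[rx, ry, rz, tx, ty, tz, jaw], ...]. A call has 1 to 20 rows; each row is the pose to reach, as a shift and turn from the pose commanded when the call began, along the tool's axes at that moment; what a row does not reach only later rows make up. A row lasts 1/10 s, in which the tool goes at most 50 mm and 8.59 degrees, less where a joint would pass 70% of its speed; a pose out of reach is approached as far as the arm can. A call with a gripper value outside its range is refused whole. The fingers move at their own pace and stop on an object; "grip_force" is the grip in N (left out, the last holds). Time passes only in rows, so rows that repeat a pose let the fingers close. It gives the time, the measured TCP pose, the force, the opening and the grip force at its end, in the units of the state.
- manip.get_state(): the state, without advancing time (a new reading comes with each control period).
- manip.read_camera(name): name is "scene" or "top" or "wrist"; returns the picture (400x640x3 uint8, red, green, blue); there is no depth.
- manip.camera_model(name): a dict with "intrinsics" (3x3 intrinsics, pixels), "k1" (the pictures are not rectified: a ray, as slopes to the right and down, at radius r is drawn at 1 + k1 r^2 times it, then the intrinsics apply), "rvec" (rotation vector, rad) and "tvec" (3), from world to camera coordinates, as OpenCV has them; the wrist camera has in their place "tool_from_camera" (4x4, takes a point from camera to tool coordinates, whose origin is the TCP and whose axes are the flange's). Camera axes: x right, y down, z forward; pixel columns grow to the right and rows downward; lengths in m; the calibration is good to about 2 mm. A picture is of the moment at which its call begins: read the wrist's pose just before it. camera_model takes no time and is no camera call.
- manip.close_job(): hands the job in; it is judged then, once.
The state is a dict: "clock": time; "joint_pos": joint angles; "joint_vel": joint speeds; "tau": joint torques, N m; "ee_pos": TCP position; "tool_rot": TCP orientation; "contact_force": force on the tool from outside, world axes, zero at the start; "moment": the same for the moment, N m; "grip_width": finger opening in m; "grasp_force": force on a finger pad.
Only numpy, scipy, OpenCV 4.12 (cv2) and the standard library are available. Lean on these libraries where they do the work, as an engineer would, in place of code of your own. Each camera call takes 0.05 s, during which the arm holds its last target. There are 200 camera calls.

## Working session

There is one attempt and no reset: what is moved stays moved. The work goes in short steps, Python scripts to look and compute and a tool call to move; the robot and the scene stay as the last step left them, time stands still between calls to the robot, and variables do not carry over. Pictures are saved under pics/ and viewed, at most 10 in all, crops included, and the job is handed in when it is done.

Besides the shell and the picture viewer there is one more tool, called after "Emit:" as name(argument=value, ...) on one line, values as JSON. drive_tool: Moves the arm, as the interface text tells. Its arguments: {"type":"object","properties":{"motion":{"type":"array","items":{"type":"array","items":{"type":"number"}}},"grip_force":{"type":"number"}},"required":["motion"]}

```bash
ls; mkdir -p pics; python3 - <<'E'
from plant import manip
import cv2
print(manip.get_state())
for n in("scene","top"):
    im=manip.read_camera(n); cv2.imwrite(f"pics/{n}0.png",im[:,:,::-1]); print(n,manip.camera_model(n))
print(manip.camera_model("wrist"),manip.nose_length)
E
```

```text
pics
{'clock': 0.0, 'joint_pos': array([-7.25079775e+01,  1.18850006e+01,  8.84055662e+01, -1.72976045e-04,
        7.98425528e+01, -8.62197482e+00]), 'joint_vel': array([ 0.07523622,  0.07683231,  0.10027663, -0.05792168, -0.03804986,
        0.02448289]), 'tau': array([-1.04469149e-03, -3.83038652e+01, -2.91598195e+01, -4.49062591e-04,
        1.04709851e-02,  9.88810399e-06]), 'ee_pos': array([ 0.25284936, -0.51554287,  0.22041201]), 'tool_rot': array([-1.79868359e+02, -1.97882707e-02,  2.61140053e+01]), 'contact_force': array([ 0.48075509, -0.17962029,  0.41567542]), 'moment': array([-0.02077829, -0.01494676, -0.02248513]), 'grasp_force': 0.0, 'grip_width': 0.0855751436253592}
scene {'intrinsics': array([[424.59284233,   0.        , 312.80552015],
       [  0.        , 424.59284233, 204.17068333],
       [  0.        ,   0.        ,   1.        ]]), 'k1': -0.03303979630497771, 'rvec': array([ 1.21821942,  2.20582463, -1.03772561]), 'tvec': array([ 0.26996479, -0.21035851,  1.56884307])}
top {'intrinsics': array([[363.75087234,   0.        , 323.47780068],
       [  0.        , 363.75087234, 204.18864113],
       [  0.        ,   0.        ,   1.        ]]), 'k1': -0.03741210819572963, 'rvec': array([ 2.11706007, -2.13210009,  0.18807508]), 'tvec': array([0.01042059, 0.54160024, 1.1651728 ])}
{'intrinsics': array([[360.77103303,   0.        , 315.19870043],
       [  0.        , 360.77103303, 197.26509453],
       [  0.        ,   0.        ,   1.        ]]), 'k1': 0.016290125181724843, 'tool_from_camera': array([[ 4.87652788e-04, -9.46587400e-01, -3.22446983e-01,
         8.15462552e-02],
       [ 9.99999881e-01,  4.67757843e-04,  1.39182723e-04,
         1.69929888e-04],
       [ 1.90784933e-05, -3.22447012e-01,  9.46587515e-01,
        -1.51599083e-01],
       [ 0.00000000e+00,  0.00000000e+00,  0.00000000e+00,
         1.00000000e+00]])} 0.025
```

View pics/scene0.png

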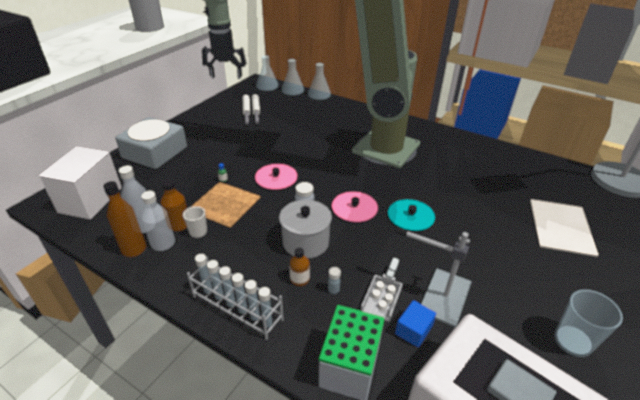

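View pics/top0.png

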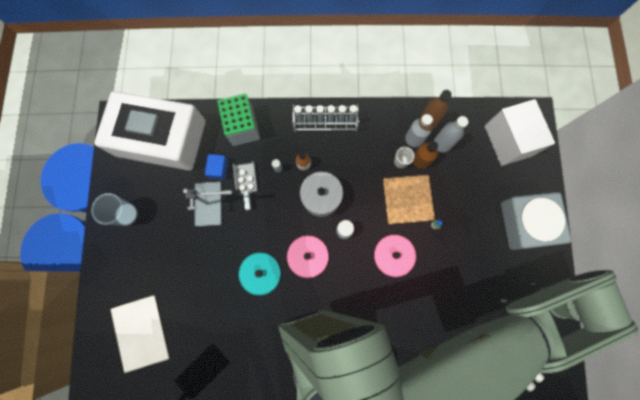

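Scene: the steel canister with its lid is at about (305,228), the mat at (227,203), the tray at (382,295) with its handle at (393,266), and the stand at (450,280). In the top view the lid is at (321,193), the mat at (409,199), the tray at (245,180) with its handle at (247,200), and the rod tip near (231,191).
Lid candidates in the top view are grey (321,193), pink (308,256) and (395,255), and turquoise (259,273). Grey is the one meant, because it is steel and sits on the canister. I'll confirm it in one crop.

```bash
cat > h.py <<'E'
import numpy as np, cv2
from scipy.spatial.transform import Rotation as R
from plant import manip
def cam(n,st=None):
    c=manip.camera_model(n)
    if n=="wrist":
        st=st or manip.get_state()
        T=np.eye(4);T[:3,:3]=R.from_euler("xyz",st["tool_rot"],degrees=True).as_matrix();T[:3,3]=st["ee_pos"]
        W=np.linalg.inv(T@c["tool_from_camera"]);return c["intrinsics"],c["k1"],W[:3,:3],W[:3,3]
    return c["intrinsics"],c["k1"],R.from_rotvec(c["rvec"]).as_matrix(),c["tvec"]
def ray(n,uv,st=None):
    K,k,Rm,t=cam(n,st)
    p=cv2.undistortPoints(np.array([[uv]],float),K,np.array([k,0,0,0,0.]))[0,0]
    return -Rm.T@t, Rm.T@np.r_[p,1]
def at(n,uv,z,st=None):
    o,d=ray(n,uv,st);return o+d*(z-o[2])/d[2]
def tri(a,b):
    (o1,d1),(o2,d2)=a,b
    s=np.linalg.lstsq(np.c_[d1,-d2],o2-o1,rcond=None)[0]
    p,q=o1+s[0]*d1,o2+s[1]*d2;return (p+q)/2,np.linalg.norm(p-q)
def proj(n,P,st=None):
    K,k,Rm,t=cam(n,st)
    return cv2.projectPoints(np.atleast_2d(P).astype(float),cv2.Rodrigues(Rm)[0],t,K,np.array([k,0,0,0,0.]))[0][:,0]
E
python3 - <<'E'
from h import *
np.set_printoptions(precision=4,suppress=True)
for nm,uv,z in[("knob",(322,191),.122),("lidflange",(321.5,193.5),.094),("mat",(409,199.5),.004),("handle",(247.5,200),.036),("rodtip",(231,191),.16)]:print(nm,at("top",uv,z))
for nm,uv,z in[("knob",(305,211),.112),("mat",(227,203),.004),("handle",(393,266),.03),("rodtip",(408,234),.16)]:print(nm,at("scene",uv,z))
a=cv2.imread("pics/top0.png")[140:230,170:345];b=cv2.imread("pics/scene0.png")[170:320,260:480]
a=cv2.resize(a,None,fx=4.5,fy=4.5,interpolation=cv2.INTER_CUBIC)[:, :787]
b=cv2.resize(b,(275,188),interpolation=cv2.INTER_CUBIC)
cv2.imwrite("pics/c1.png",a)
E
```

```text
knob [0.5707 0.0107 0.122 ]
lidflange [0.5686 0.0126 0.094 ]
mat [ 0.5643 -0.2906  0.004 ]
handle [0.5605 0.2642 0.036 ]
rodtip [0.5645 0.2889 0.16  ]
knob [0.5734 0.017  0.112 ]
mat [ 0.5645 -0.2775  0.004 ]
handle [0.5546 0.2702 0.03  ]
rodtip [0.5621 0.2938 0.16  ]
```

View pics/c1.png

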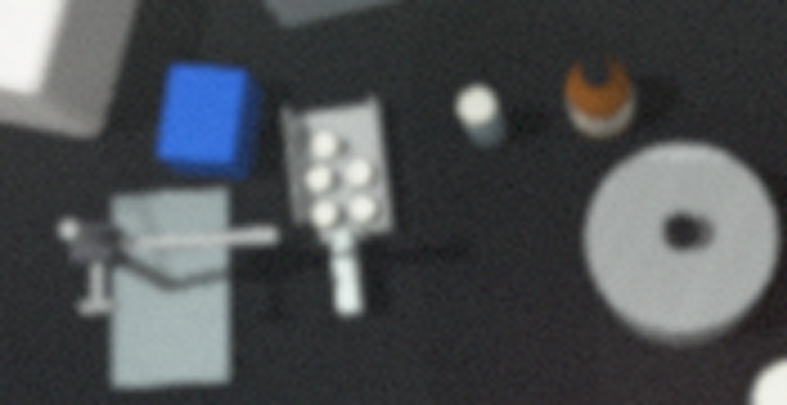

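```bash
python3 - <<'E'
from h import *
np.set_printoptions(precision=4,suppress=True)
c=lambda x,y:(170+x/4.5-.4,140+y/4.5-.4)
for nm,(x,y),z in[("platecorners",(112,190),.01),("",(230,186),.01),("",(232,382),.01),("",(112,386),.01),("posttop",(68,230),.215),("rodend",(278,235),.16),
 ("wallFR",(378,98),.022),("wallFL",(287,106),.022),("wallBR",(393,230),.022),("hEnd",(348,314),.036),("hStart",(341,238),.036),("hL",(338,290),.036),("hR",(359,290),.036),
 ("lid c",(681,241),.094),("plug",(324,143),.017),("plug",(317,180),.017),("plug",(357,172),.017),("plug",(325,213),.017),("plug",(362,208),.017)]:print(nm,at("top",c(x,y),z))
print("tri rod end",tri(ray("top",c(278,235)),ray("scene",(408,234))))
print("tri knob",tri(ray("top",(321.8,191)),ray("scene",(305,211))))
# predicted
print(proj("top",[[.56,.25,.16],[.56,.29,.16],[.57,.013,.112],[.5645,-.29,.004],[.57,.013,.094]]),proj("scene",[[.56,.25,.16],[.57,.013,.112],[.5645,-.29,.004]]))
im=cv2.imread("pics/top0.png");hsv=cv2.cvtColor(im,cv2.COLOR_BGR2HSV)
m=(cv2.inRange(hsv,(5,90,120),(22,255,255)));m[:,:375]=0;m[:,445:]=0;m[:170]=0;m[230:]=0
k=max(cv2.findContours(m,0,2)[0],key=cv2.contourArea);r=cv2.minAreaRect(k);print("mat",r,at("top",r[0],.004))
E
```

```text
platecorners [0.6321 0.4591 0.01  ]
 [0.6344 0.3664 0.01  ]
 [0.4807 0.358  0.01  ]
 [0.4782 0.4502 0.01  ]
posttop [0.5543 0.4104 0.215 ]
rodend [0.562  0.2877 0.16  ]
wallFR [0.7008 0.2502 0.022 ]
wallFL [0.6951 0.3212 0.022 ]
wallBR [0.5956 0.2357 0.022 ]
hEnd [0.5282 0.2651 0.036 ]
hStart [0.5866 0.2723 0.036 ]
hL [0.5466 0.2733 0.036 ]
hR [0.5465 0.2574 0.036 ]
lid c [0.5698 0.0144 0.094 ]
plug [0.6664 0.2923 0.017 ]
plug [0.6368 0.2967 0.017 ]
plug [0.6429 0.2658 0.017 ]
plug [0.6105 0.2896 0.017 ]
plug [0.6143 0.2611 0.017 ]
tri rod end (array([0.5614, 0.2908, 0.158 ]), np.float64(0.005563866464905916))
tri knob (array([0.5722, 0.0134, 0.1099]), np.float64(0.004627719966175282))
[[243.606  192.3488]
 [230.59   192.4551]
 [321.3035 191.892 ]
 [408.8213 199.432 ]
 [321.3646 193.0799]] [[390.9317 226.6439]
 [304.4348 209.7769]
 [223.9377 201.633 ]]
mat ((408.219482421875, 198.97561645507812), (47.0438346862793, 46.82297134399414), 83.6598129272461) [ 0.5661 -0.288   0.004 ]
```

```bash
cat >> h.py <<'E'
import json,os
def load():
    if os.path.exists("cmd.json"):
        d=json.load(open("cmd.json"));return np.array(d["p"]),R.from_matrix(d["R"])
    return np.array([.253,-.516,.222]),R.from_euler("xyz",[180,0,26.115],degrees=True)
def done(row):   # last row sent, update commanded pose
    p,r=load(); p=p+r.apply(np.array(row[3:6])/1e3); r=r*R.from_rotvec(row[:3],degrees=True)
    json.dump({"p":p.tolist(),"R":r.as_matrix().tolist()},open("cmd.json","w"))
def to(p1,rpy):  # row to go to
    p,r=load(); r1=rpy if isinstance(rpy,R) else R.from_euler("xyz",rpy,degrees=True)
    print(np.round((r.inv()*r1).as_rotvec(degrees=True),1).tolist(),np.round(r.inv().apply(np.array(p1)-p)*1e3,1).tolist())
def st():
    s=manip.get_state();p,r=load()
    print("t",round(s["clock"],2),"p",np.round(s["ee_pos"],4),"rpy",np.round(s["tool_rot"],2),"cmd",np.round(p,4),np.round(r.as_euler("xyz",degrees=True),2),"j",np.round(s["joint_pos"],1),"F",np.round(s["contact_force"],1),"w",round(s["grip_width"],4),"g",round(s["grasp_force"],1))
    return s
E
python3 - <<'E'
from h import *
to([.571,.0135,.23],[180,0,0])
np.set_printoptions(precision=4,suppress=True)
print("white obj",at("top",(345,229),.07))
c=lambda x,y:(170+x/4.5-.4,140+y/4.5-.4)
print("vial",at("top",c(478,105),.07),"dropper/brown",at("top",c(605,60),.105),"box",at("top",c(208,115),.05))
E
```

```text
[0.0, -0.0, 26.1] [518.6, -335.5, -8.0]
white obj [ 0.4556 -0.0627  0.07  ]
vial [0.6798 0.1655 0.07  ] dropper/brown [0.7023 0.0688 0.105 ] box [0.6801 0.374  0.05  ]
```

Emit:
drive_tool(motion=[[0,0,1,15,-10,0,85],[0,0,3,50,-32,-1,85],[0,0,5,90,-58,-2,85],[0,0,7,133,-86,-3,85],[0,0,9,175,-113,-4,85],[0,0,11,218,-141,-5,85],[0,0,13,260,-168,-6,85],[0,0,15,302,-195,-6,85],[0,0,17,344,-222,-7,85],[0,0,19,386,-250,-7,85],[0,0,21,428,-277,-8,85],[0,0,23,468,-303,-8,85],[0,0,25,500,-323,-8,85],[0,0,26.1,518,-335,-8,85],[0,0,26.1,518.6,-335.5,-8,85],[0,0,26.1,518.6,-335.5,-8,85]])

```text
clock: 1.7
ee_pos: [0.5706, 0.0134, 0.2288]
tool_rot: [180.0, 0.1, 0.1]
contact_force: [-0.4, -0.2, -0.0]
grip_width: 0.0852
grasp_force: 0.0
```

```bash
python3 - <<'E'
from h import *
done([0,0,26.1,518.6,-335.5,-8])
s=st(); im=manip.read_camera("wrist"); cv2.imwrite("pics/w1.png",im[:,:,::-1])
print(proj("wrist",[[.571,.0135,.122]],s))
E
```

```text
t 1.7 p [0.5706 0.0134 0.2288] rpy [1.7998e+02 1.0000e-01 1.0000e-01] cmd [0.571  0.0135 0.23  ] [1.8e+02 0.0e+00 1.0e-02] j [-7.3 11.1 88.4 -0.  80.7 82.6] F [-0.4 -0.2 -0. ] w 0.0852 g 0.0
[[313.91093784 188.57176721]]
```

View pics/w1.png

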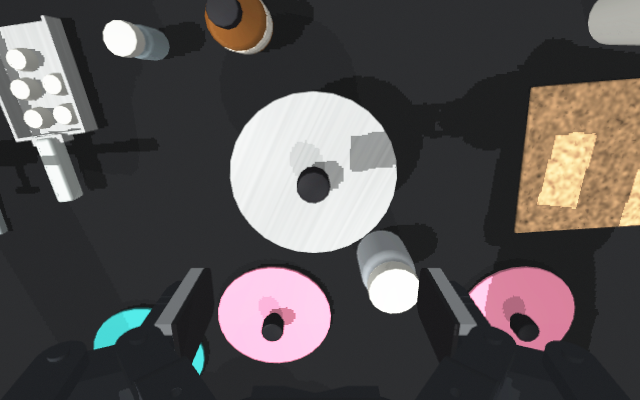

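The wrist picture confirms the grey steel lid, with its disc centred at (313,172) and its knob at (313,185). The tray is at (45,85), its handle end is at (66,200), and the mat's left edge runs from (531,86) to (515,232).

```bash
python3 - <<'E'
from h import *
np.set_printoptions(precision=4,suppress=True)
s=manip.get_state()
for nm,uv,z in[("knob",(313.5,185),.112),("lid",(313.5,172),.094),("matTL",(531,87),.004),("matBL",(515,232),.004),
 ("hE L",(58,202),.036),("hE R",(81,197),.036),("hS L",(34,140),.036),("hS R",(60,134),.036),("backR wall",(98,128),.022),("backL",(9,148),.022),("frontR",(47,16),.022),("rodtipmaybe",(5,232),.16)]:print(nm,at("wrist",uv,z,s))
to([.5705,.0135,.123],[180,0,0])
E
```

```text
knob [0.5706 0.0132 0.112 ]
lid [0.5762 0.0133 0.094 ]
matTL [ 0.6394 -0.2022  0.004 ]
matBL [ 0.4821 -0.215   0.004 ]
hE L [0.5293 0.2704 0.036 ]
hE R [0.5346 0.2465 0.036 ]
hS L [0.5917 0.2784 0.036 ]
hS R [0.5975 0.2529 0.036 ]
backR wall [0.6012 0.2246 0.022 ]
backL [0.5811 0.3156 0.022 ]
frontR [0.6993 0.2497 0.022 ]
rodtipmaybe [0.5526 0.2165 0.16  ]
[-0.0, -0.0, 0.0] [-0.5, 0.0, 107.0]
```

Emit:
drive_tool(motion=[[0,0,0,-0.5,0,15,85],[0,0,0,-0.5,0,45,85],[0,0,0,-0.5,0,75,85],[0,0,0,-0.5,0,98,85],[0,0,0,-0.5,0,107,85],[0,0,0,-0.5,0,107,60],[0,0,0,-0.5,0,107,40],[0,0,0,-0.5,0,107,10],[0,0,0,-0.5,0,107,10],[0,0,0,-0.5,0,107,10],[0,0,0,-0.5,0,107,10],[0,0,0,-0.5,0,107,10],[0,0,0,-0.5,0,107,10],[0,0,0,-0.5,0,107,10]], grip_force=50)

```text
clock: 3.15
ee_pos: [0.5706, 0.0133, 0.1226]
tool_rot: [-180.0, 0.0, 0.0]
contact_force: [-0.2, 0.4, -0.7]
grip_width: 0.0098
grasp_force: 0.0
```

```bash
python3 - <<'E'
from h import *
done([0,0,0,-.5,0,107]);st()
E
```

```text
t 3.15 p [0.5706 0.0133 0.1226] rpy [-1.8e+02  0.0e+00  2.0e-02] cmd [0.5705 0.0135 0.123 ] [1.8e+02 0.0e+00 1.0e-02] j [-7.4 17.  94.3 -0.  68.7 82.6] F [-0.2  0.4 -0.7] w 0.0098 g 0.0
```

```bash
python3 - <<'E'
from h import *
im=manip.read_camera("wrist"); cv2.imwrite("pics/w2.png",im[:,:,::-1])
E
```

```text
(no output)
```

View pics/w2.png

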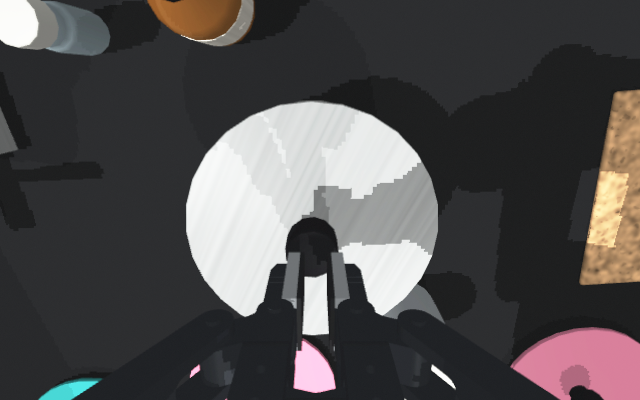

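```bash
python3 - <<'E'
from h import *
np.set_printoptions(precision=4,suppress=True)
s=manip.get_state();p=s["ee_pos"]
print("tip",proj("wrist",[p-[0,0,.025],p-[0,0,.006]],s))
print("centre knob top circle pts",[proj("wrist",[[.5706+dx,.0133,z]],s)[0] for z in(.122,.102) for dx in(.013,-.013)])
print("knob",at("wrist",(312,236),.122,s),at("wrist",(312,245),.112,s))
print("flange far/near/left/right",[at("wrist",uv,.094,s) for uv in((312,101),(186,213),(438,213))])
E
```

```text
tip [[313.5797 235.4181]
 [313.4102 251.9328]]
centre knob top circle pts [array([313.1966, 232.0109]), array([313.2492, 281.2743]), array([313.4049, 215.8817]), array([313.4437, 260.9935])]
knob [0.5816 0.0139 0.122 ] [0.572 0.014 0.112]
flange far/near/left/right [array([0.6401, 0.014 , 0.094 ]), array([0.582 , 0.0814, 0.094 ]), array([ 0.5821, -0.0532,  0.094 ])]
```

```bash
python3 - <<'E'
from h import *
np.set_printoptions(precision=1,suppress=True)
s=manip.get_state();print(s["grip_width"])
print([ (x,t,proj("wrist",[s["ee_pos"]+[x/1e3,0.005,-t/1e3]],s)[0]) for x in(11,0,-11) for t in(25,12,0,-13)])
a=cv2.imread("pics/w2.png")[180:400,200:430];cv2.imwrite("pics/c2.png",cv2.resize(a,None,fx=2.7,fy=2.7,interpolation=cv2.INTER_CUBIC)*1)
b=cv2.imread("pics/c2.png").astype(float);cv2.imwrite("pics/c2.png",np.clip(255*(b/255)**.5,0,255))
E
```

```text
0.009858001211080311
[(11, 25, array([304.1, 216.3])), (11, 12, array([303.3, 226.2])), (11, 0, array([302.5, 236.6])), (11, -13, array([301.5, 249.5])), (0, 25, array([304.3, 235.4])), (0, 12, array([303.5, 246.4])), (0, 0, array([302.7, 257.9])), (0, -13, array([301.7, 272.2])), (-11, 25, array([304.4, 253.8])), (-11, 12, array([303.7, 265.8])), (-11, 0, array([303. , 278.3])), (-11, -13, array([302., 294.]))][ WARN:0@0.632] global loadsave.cpp:1063 imwrite_ Unsupported depth image for selected encoder is fallbacked to CV_8U.
```

View pics/c2.png

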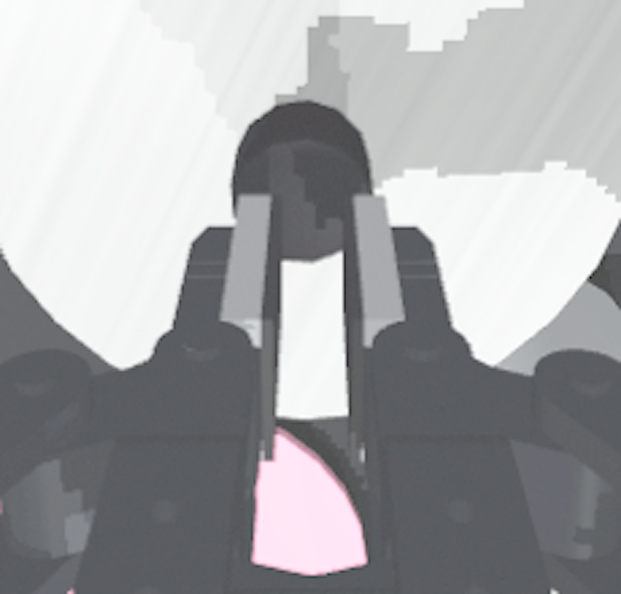

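The picture shows the fingers shut above the knob. The pad tips are at about (295,252) and the knob is whole below them, at (312,217–277). The pads in both wrist pictures put the true fingertips about 42 mm farther back than stated. I'll open, go down 44 mm while watching the force, and close again.

Emit:
drive_tool(motion=[[0,0,0,0,0,0,85],[0,0,0,0,0,0,85],[0,0,0,0,0,0,85],[0,0,0,0,0,0,85],[0,0,0,0,0,0,85],[0,0,0,0,0,0,85],[0,0,0,0,0,10,85],[0,0,0,0,0,22,85],[0,0,0,0,0,32,85],[0,0,0,0,0,40,85],[0,0,0,0,0,44,85],[0,0,0,0,0,44,85]])

```text
clock: 4.4
ee_pos: [0.5698, 0.0133, 0.0774]
tool_rot: [-180.0, 0.1, 0.0]
contact_force: [0.6, -0.5, -0.7]
grip_width: 0.0848
grasp_force: 0.0
```

Emit:
drive_tool(motion=[[0,0,0,0,0,0,60],[0,0,0,0,0,0,40],[0,0,0,0,0,0,10],[0,0,0,0,0,0,10],[0,0,0,0,0,0,10],[0,0,0,0,0,0,10],[0,0,0,0,0,0,10],[0,0,0,0,0,0,10],[0,0,0,0,0,0,10]])

```text
clock: 5.3
ee_pos: [0.5756, 0.0142, 0.0851]
tool_rot: [-179.9, -0.6, 0.0]
contact_force: [-3.2, 4.3, 19.6]
grip_width: 0.0248
grasp_force: 55.8
```

```bash
python3 - <<'E'
from h import *
done([0,0,0,0,0,44]);st()
to([.5715,.0135,.18],[180,0,0])
E
```

```text
t 5.3 p [0.5756 0.0142 0.0851] rpy [-1.7993e+02 -6.4000e-01  1.0000e-02] cmd [0.5705 0.0135 0.079 ] [1.8e+02 0.0e+00 1.0e-02] j [-7.3 19.9 95.6  0.2 63.9 82.6] F [-3.2  4.3 19.6] w 0.0248 g 55.8
[-0.0, -0.0, 0.0] [1.0, 0.0, -101.0]
```

Emit:
drive_tool(motion=[[0,0,0,2,0,-6,10],[0,0,0,2,0,-14,10],[0,0,0,2,0,-30,10],[0,0,0,2,0,-50,10],[0,0,0,2,0,-72,10],[0,0,0,2,0,-92,10],[0,0,0,2,0,-101,10],[0,0,0,2,0,-101,10]])

```text
clock: 6.1
ee_pos: [0.5734, 0.013, 0.1809]
tool_rot: [180.0, -0.1, 0.0]
contact_force: [-0.4, -0.5, -2.5]
grip_width: 0.0248
grasp_force: 53.8
```

```bash
python3 - <<'E'
from h import *
done([0,0,0,2,0,-101]);s=st()
im=manip.read_camera("wrist"); cv2.imwrite("pics/w3.png",im[:,:,::-1])
to([.567,-.288,.16],[180,0,0])
E
```

```text
t 6.1 p [0.5734 0.013  0.1809] rpy [ 1.7998e+02 -1.5000e-01  1.0000e-02] cmd [0.5725 0.0135 0.18  ] [1.8e+02 0.0e+00 1.0e-02] j [-7.3 13.6 91.2 -0.  75.1 82.6] F [-0.4 -0.5 -2.5] w 0.0248 g 53.8
[-0.0, -0.0, 0.0] [-5.6, 301.5, 20.0]
```

View pics/w3.png

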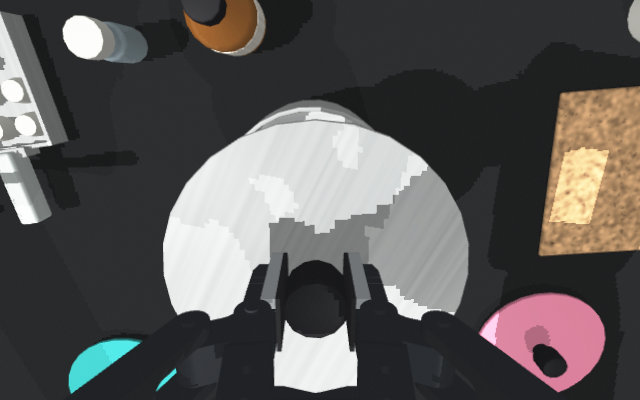

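The lid is held. Its rim runs from (163,253) to (468,253) with the far edge at (315,122), and the knob is between the pads at (315,298).

```bash
python3 - <<'E'
from h import *
from scipy.optimize import least_squares
s=manip.get_state();a=np.linspace(0,2*np.pi,720)
def f(q):
    x0,y0,t=q; P=s["ee_pos"]+np.c_[x0+.069*np.cos(a),y0+.069*np.sin(a),0*a-t]
    u=proj("wrist",P,s);return [u[:,0].min()-163,u[:,0].max()-468,u[:,1].min()-122]
q=least_squares(f,[0,0,0],diff_step=1e-4,x_scale=.01).x;print(q,f(q))
E
```

```text
[-0.00511537 -0.0010079  -0.00659114] [np.float64(2.842170943040401e-14), np.float64(0.0), np.float64(-4.263256414560601e-14)]
```

Emit:
drive_tool(motion=[[0,0,0,0,10,0,10],[0,0,0,-1,30,0,10],[0,0,0,-1,55,0,10],[0,0,0,-2,85,0,10],[0,0,0,-2,115,0,10],[0,0,0,-3,147,0,10],[0,0,0,-3,179,0,10],[0,0,0,-4,210,0,10],[0,0,0,-4,240,0,10],[0,0,0,-5,265,0,10],[0,0,0,-5,285,0,10],[0,0,0,-5.5,297,0,10],[0,0,0,-5.5,301.5,0,10],[0,0,0,-5.5,301.5,0,10]])

```text
clock: 7.55
ee_pos: [0.567, -0.2882, 0.1791]
tool_rot: [-180.0, 0.0, -0.0]
contact_force: [0.2, 0.2, -1.6]
grip_width: 0.0243
grasp_force: 53.9
```

```bash
python3 - <<'E'
from h import *
done([0,0,0,-5.5,301.5,0]);s=st()
im=manip.read_camera("top"); cv2.imwrite("pics/t2.png",im[:,:,::-1])
w=manip.read_camera("wrist"); cv2.imwrite("pics/w4.png",w[:,:,::-1])
hsv=cv2.cvtColor(w,cv2.COLOR_RGB2HSV)
m=cv2.inRange(hsv,(8,60,60),(24,255,255));n,l,stt,_=cv2.connectedComponentsWithStats(m);i=1+stt[1:,4].argmax();k=(l==i)
ys,xs=np.nonzero(k);print(stt[i])
for d in((-1,-1),(1,-1),(-1,1),(1,1)):
    j=(xs*d[0]+ys*d[1]).argmax();print(d,xs[j],ys[j],at("wrist",(xs[j],ys[j]),.004,s))
E
```

```text
t 7.55 p [ 0.567  -0.2882  0.1791] rpy [-1.7995e+02  3.0000e-02 -1.0000e-02] cmd [ 0.5671 -0.288   0.18  ] [1.8e+02 0.0e+00 1.0e-02] j [-34.7  21.1  81.6   0.   77.3  55.3] F [ 0.2  0.2 -1.6] w 0.0243 g 53.9
[ 217   70  185   76 9219]
(-1, -1) 218 85 [ 0.63965594 -0.20504401  0.004     ]
(1, -1) 401 71 [ 0.65110325 -0.36206032  0.004     ]
(-1, 1) 226 145 [ 0.58758107 -0.20770592  0.004     ]
(1, 1) 401 143 [ 0.58949691 -0.36692558  0.004     ]
```

Emit:
drive_tool(motion=[[0,0,0,1,0,10,10],[0,0,0,3,0,35,10],[0,0,0,4,0,65,10],[0,0,0,4.5,0,100,10],[0,0,0,4.5,-0.5,130,10],[0,0,0,4.5,-0.5,150,10],[0,0,0,4.5,-0.5,162,10],[0,0,0,4.5,-0.5,169,10],[0,0,0,4.5,-0.5,173,10],[0,0,0,4.5,-0.5,173,10],[0,0,0,4.5,-0.5,173,10]])

```text
clock: 8.75
ee_pos: [0.5726, -0.2884, 0.0079]
tool_rot: [179.9, -0.1, 0.0]
contact_force: [0.4, -0.1, -1.7]
grip_width: 0.0248
grasp_force: 53.9
```

```bash
python3 - <<'E'
from h import *
done([0,0,0,4.5,-.5,173]);st()
E
```

```text
t 8.75 p [ 0.5726 -0.2884  0.0079] rpy [ 1.7992e+02 -1.1000e-01  2.0000e-02] cmd [ 0.5716 -0.2875  0.007 ] [1.8e+02 0.0e+00 1.0e-02] j [-34.5  33.1  86.8   0.   60.   55.5] F [ 0.4 -0.1 -1.7] w 0.0248 g 53.9
```

Emit:
drive_tool(motion=[[0,0,0,0,0,2,10],[0,0,0,0,0,3,10],[0,0,0,0,0,4,10],[0,0,0,0,0,4,10]])

```text
clock: 9.15
ee_pos: [0.5725, -0.2885, 0.0051]
tool_rot: [179.9, -0.1, 0.0]
contact_force: [-3.6, 0.8, 8.6]
grip_width: 0.0243
grasp_force: 57.3
```

Emit:
drive_tool(motion=[[0,0,0,0,0,3,30],[0,0,0,0,0,3,50],[0,0,0,0,0,3,70],[0,0,0,0,0,3,85],[0,0,0,0,0,3,85],[0,0,0,0,0,3,85],[0,0,0,0,0,0,85],[0,0,0,0,0,-20,85],[0,0,0,0,0,-50,85],[0,0,0,0,0,-90,85],[0,0,0,0,0,-130,85],[0,0,0,0,0,-165,85],[0,0,0,0,0,-190,85],[0,0,0,0,0,-200,85]])

```text
clock: 10.55
ee_pos: [0.5733, -0.2888, 0.2068]
tool_rot: [179.8, -0.3, 0.0]
contact_force: [0.4, -0.0, 0.2]
grip_width: 0.085
grasp_force: 0.0
```

```bash
python3 - <<'E'
from h import *
done([0,0,0,0,0,-200]);s=st()
w=manip.read_camera("wrist"); cv2.imwrite("pics/w5.png",w[:,:,::-1])
g=cv2.cvtColor(w,cv2.COLOR_RGB2HSV)
m=((g[...,1]<40)&(g[...,2]>100)).astype(np.uint8);n,l,q,_=cv2.connectedComponentsWithStats(m);i=1+q[1:,4].argmax();print(q[i])
k=l==i;k[270:]=0;c=max(cv2.findContours(k.astype(np.uint8),0,2)[0],key=cv2.contourArea);e=cv2.fitEllipse(cv2.convexHull(c));print(e,at("wrist",e[0],.014,s))
P=lambda x,y:proj("wrist",[[x+.069*np.cos(a),y+.069*np.sin(a),.014] for a in np.linspace(0,6.28,200)],s)
u=P(.5665,-.2885);print("pred bbox",u.min(0),u.max(0))
# tray approach
yt=7
T=lambda lean:R.from_euler("z",yt,degrees=True)*R.from_euler("y",180-lean,degrees=True) 
r=T(35);print(r.as_matrix().round(2), r.as_euler("xyz",degrees=True))
E
```

```text
t 10.55 p [ 0.5733 -0.2888  0.2068] rpy [ 1.7978e+02 -3.1000e-01  2.0000e-02] cmd [ 0.5716 -0.2875  0.207 ] [1.8e+02 0.0e+00 1.0e-02] j [-34.5  20.2  79.5   0.   79.9  55.5] F [ 0.4 -0.   0.2] w 0.085 g 0.0
[  245    96   139   137 14345]
((314.06390380859375, 163.80348205566406), (136.65606689453125, 139.6493682861328), 85.98373413085938) [ 0.57338874 -0.28928509  0.014     ]
pred bbox [242.87092377  97.88274943] [383.54348268 234.86381089]
[[-0.81 -0.12  0.57]
 [-0.1   0.99  0.07]
 [-0.57  0.   -0.82]] [ 180.   35. -173.]
```

Emit:
drive_tool(motion=[[0,0,-4,-2,-6,-2,85],[0,0,-11,-8,-25,-8,85],[0,0,-19,-15,-50,-14,85],[0,0,-27,-24,-78,-22,85],[0,0,-35,-33,-106,-30,85],[0,0,-43,-42,-134,-38,85],[0,0,-51,-51,-162,-46,85],[0,0,-59,-60,-190,-54,85],[0,0,-67,-68,-216,-60,85],[0,0,-75,-76,-242,-66,85],[0,0,-83,-84,-266,-71,85],[0,0,-90,-89,-283,-73,85],[0,0,-94,-90,-287,-73,85],[0,0,-94,-90,-287,-73,85]])

```text
clock: 12.0
ee_pos: [0.4805, 0.0002, 0.2738]
tool_rot: [-179.8, -0.1, 94.1]
contact_force: [-0.1, -0.3, 1.0]
grip_width: 0.0852
grasp_force: 0.0
```

```bash
python3 - <<'E'
from h import *
done([0,0,-94,-90,-287,-73]);st()
r=R.from_euler("z",7,degrees=True)*R.from_euler("y",145,degrees=True)
z=r.as_matrix()[:,2];H=np.array([.558,.267,.026])
G=H+.019*z; pre=G-.15*z; print(G,pre,z)
to(pre,r);
E
```

```text
t 12.0 p [4.805e-01 2.000e-04 2.738e-01] rpy [-1.7982e+02 -5.0000e-02  9.4090e+01] cmd [ 0.4815 -0.0005  0.28  ] [180.     0.    94.01] j [-10.3  -2.   97.    0.   85.1 -14.4] F [-0.1 -0.3  1. ] w 0.0852 g 0.0
[0.56881672 0.26832813 0.01043611] [0.48342156 0.25784292 0.13330892] [ 0.56930108  0.06990138 -0.81915204]
[-28.3, -26.9, -89.8] [257.6, 20.0, 146.7]
```

Emit:
drive_tool(motion=[[-1,-1,-3,8,1,4,85],[-3,-3,-10,28,2,15,85],[-5.5,-5.2,-17.5,50,4,28,85],[-7.9,-7.5,-25,72,6,41,85],[-10.2,-9.7,-32.5,94,7,53,85],[-12.6,-12,-40,116,9,66,85],[-15,-14.2,-47.5,138,11,78,85],[-17.3,-16.5,-55,160,12,91,85],[-19.7,-18.7,-62.5,182,14,104,85],[-22,-21,-70,204,16,116,85],[-24.4,-23.2,-77.5,226,18,129,85],[-26.8,-25.4,-85,246,19,140,85],[-28.3,-26.9,-89.8,257.6,20,146.7,85],[-28.3,-26.9,-89.8,257.6,20,146.7,85],[-28.3,-26.9,-89.8,257.6,20,146.7,85]])

```text
clock: 13.5
ee_pos: [0.4829, 0.2573, 0.1282]
tool_rot: [-180.0, 34.9, -173.1]
contact_force: [0.2, 0.4, 0.7]
grip_width: 0.0854
grasp_force: 0.0
```

```bash
python3 - <<'E'
from h import *
np.set_printoptions(precision=1,suppress=True)
done([-28.3,-26.9,-89.8,257.6,20,146.7]);s=st()
w=manip.read_camera("wrist"); cv2.imwrite("pics/w6.png",w[:,:,::-1])
c,sn=np.cos(np.radians(7)),np.sin(np.radians(7))
tr=lambda x,y,z:[.558+.088*c+x*c-y*sn,.267+.088*sn+x*sn+y*c,z]
print(proj("wrist",[tr(-.118,.008,.036),tr(-.118,-.008,.036),tr(-.054,.035,.022),tr(-.054,-.035,.022),[.5645,.259,.16],[.563,.288,.16]],s))
E
```

```text
t 13.5 p [0.5 0.3 0.1] rpy [-180.    34.9 -173.1] cmd [0.5 0.3 0.1] [-180.   35. -173.] j [ 25.1  -0.8 122.5 -23.4  26.7 -53.7] F [0.2 0.4 0.7] w 0.0854 g 0.0
[[327.7 174.8]
 [305.7 174.8]
 [355.6 208.6]
 [277.4 208.6]
 [302.5 370.7]
 [350.3 371.4]]
```

View pics/w6.png

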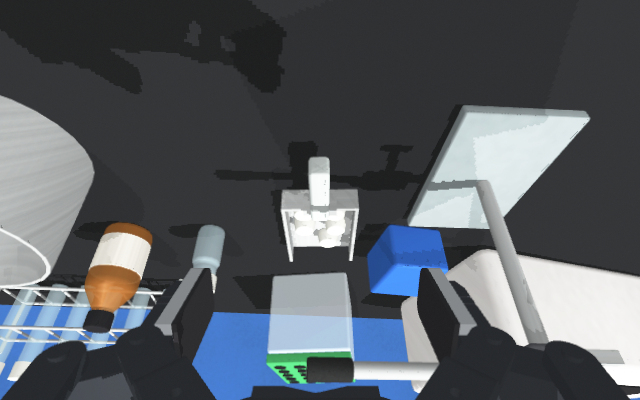

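The view shows the handle end at (319,158), the tray's back wall from (283,190) to (358,190), the black rod tip at (307,370) and the plate corners at (463,106) and (589,115).

```bash
python3 - <<'E'
from h import *
np.set_printoptions(precision=4,suppress=True)
s=manip.get_state()
for nm,uv,z in[("hE",(309,158),.036),("hE",(329,158),.036),("bw",(283,190),.022),("bw",(358,190),.022),("plate",(463,107),.01),("plate",(588,113),.01),("plate",(410,222),.01),("frontL bottom",(291,262),.003),("fR",(352,262),.003)]:print(nm,at("wrist",uv,z,s))
print(s["ee_pos"],s["tool_rot"])
E
```

```text
hE [0.513  0.2561 0.036 ]
hE [0.5113 0.2698 0.036 ]
bw [0.5702 0.2402 0.022 ]
bw [0.5626 0.3026 0.022 ]
plate [0.4778 0.3577 0.01  ]
plate [0.4729 0.4454 0.01  ]
plate [0.6241 0.3706 0.01  ]
frontL bottom [0.7438 0.2578 0.003 ]
fR [0.7346 0.3341 0.003 ]
[0.4837 0.2574 0.1291] [ 179.9852   35.0076 -173.0952]
```

```bash
python3 - <<'E'
from h import *
np.set_printoptions(precision=4,suppress=True)
s=manip.get_state();w=cv2.imread("pics/w6.png");
for z in(.036,.02,.01,.0,-.01):
    f=lambda u,v:at("wrist",(u,v),z,s)
    print(z,"hE",f(319,158)[:2],np.linalg.norm(f(329,158)-f(309,158)),"bw",f(320.5,190)[:2],np.linalg.norm(f(283,190)-f(358,190)),"plate w",np.linalg.norm(f(463,107)-f(588,113)),np.linalg.norm(f(463,107)-f(410,222)))
g=cv2.cvtColor(w,cv2.COLOR_BGR2GRAY)
print(g[150:200:3,319]); print(g[165,300:340]);print(g[200,274:366:2])
E
```

```text
0.036 hE [0.5121 0.263 ] 0.013854945156623808 bw [0.5482 0.2688] 0.05809096602299781 plate w 0.07611878252910914 0.12730937273984888
0.02 hE [0.5295 0.2653] 0.01516291231348919 bw [0.569  0.2718] 0.06357500618409083 plate w 0.08330472707404724 0.13932793192016107
0.01 hE [0.5404 0.2668] 0.015980391786530053 bw [0.582  0.2736] 0.06700253128477403 plate w 0.08779594241463345 0.14683953140785602
0.0 hE [0.5512 0.2683] 0.01679787125957097 bw [0.595  0.2754] 0.0704300563854571 plate w 0.09228715775521973 0.1543511308955511
-0.01 hE [0.5621 0.2698] 0.017615350732611904 bw [0.608  0.2773] 0.07385758148614027 plate w 0.096778373095806 0.16186273038324617
[ 48  49  89 177 179 179 182 190 244 252 252 252 252 251 251 251 251]
[ 31  31  31  31  31  32  31  40 101 159 165 168 172 173 172 171 170 171
 172 179 183 185 187 185 184 184 189 198 195 140  49  49  49  50  48  49
  50  48  49  49]
[ 38  37  37  36 178 176 167 167 167 172 171 168 168 168 168 169 169 150
 175 240 249 250 250 251 251 251 252 247 150 149 149 148 148 149 149 149
 148 148 147 143 144 149  88  49  49  48]
```

Seen this way, image-up is world-down, so the edge at row 175 is the handle's top. Every prediction matches apart from about +1.5 mm in y. I'll reach in now.

Emit:
drive_tool(motion=[[0,0,0,0,0,10,60],[0,0,0,-1,1,30,60],[0,0,0,-1,1.5,55,60],[0,0,0,-1,1.5,80,60],[0,0,0,-2,1.5,105,60],[0,0,0,-2,1.5,125,60],[0,0,0,-2,1.5,139,60],[0,0,0,-2,1.5,147,60],[0,0,0,-2,1.5,147,60],[0,0,0,-2,1.5,147,60]])

```text
clock: 14.55
ee_pos: [0.569, 0.2694, 0.0099]
tool_rot: [-180.0, 35.0, -173.0]
contact_force: [0.5, -0.3, 0.2]
grip_width: 0.0601
grasp_force: 0.0
```

```bash
python3 - <<'E'
from h import *
done([0,0,0,-2,1.5,147]);np.set_printoptions(precision=4,suppress=True);s=st()
E
```

```text
t 14.55 p [0.569  0.2694 0.0099] rpy [-179.99   35.03 -173.03] cmd [0.5685 0.2698 0.014 ] [-179.97   35.01 -172.99] j [ 21.9  22.2 114.3 -42.5  12.6 -35.9] F [ 0.5 -0.3  0.2] w 0.0601 g 0.0
```

Spot on. I'll close slowly with a firm grip.

Emit:
drive_tool(motion=[[0,0,0,0,0,0,45],[0,0,0,0,0,0,32],[0,0,0,0,0,0,24],[0,0,0,0,0,0,19],[0,0,0,0,0,0,16],[0,0,0,0,0,0,12],[0,0,0,0,0,0,5],[0,0,0,0,0,0,5],[0,0,0,0,0,0,5],[0,0,0,0,0,0,5],[0,0,0,0,0,0,5]], grip_force=80)

```text
clock: 15.65
ee_pos: [0.5689, 0.27, 0.0102]
tool_rot: [180.0, 35.1, -173.0]
contact_force: [-2.8, 0.5, 6.6]
grip_width: 0.0146
grasp_force: 78.0
```

```bash
python3 - <<'E'
from h import *
done([0,0,0,0,0,0]);np.set_printoptions(precision=4,suppress=True);s=st()
w=manip.read_camera("wrist"); cv2.imwrite("pics/w7.png",w[:,:,::-1])
p,r=load()
to(p+[0,0,.004],r)
to(p+[-.085,-.0104,.004],r)
to(p+[-.085,-.11,.004],r)
E
```

```text
t 15.65 p [0.5689 0.27   0.0102] rpy [ 179.99   35.07 -172.98] cmd [0.5685 0.2698 0.014 ] [-179.97   35.01 -172.99] j [ 21.9  22.2 114.3 -42.6  12.6 -35.9] F [-2.8  0.5  6.6] w 0.0146 g 78.0
[0.0, 0.0, 0.0] [-2.3, -0.0, -3.3]
[0.0, 0.0, 0.0] [67.8, 0.0, -52.4]
[0.0, 0.0, 0.0] [77.8, -98.8, -59.3]
```

View pics/w7.png

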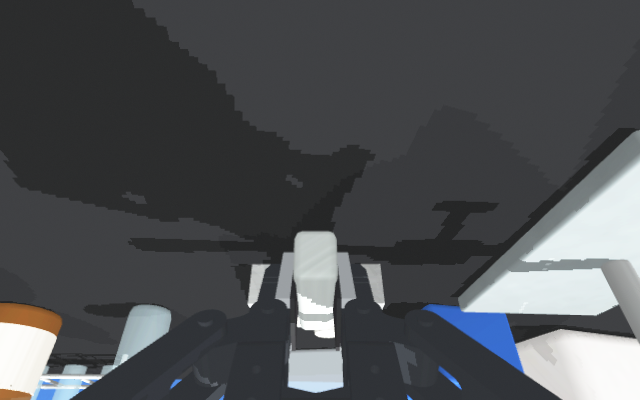

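The handle is gripped between the pads at (315,260), 14.6 mm open. I'll lift it a few mm, draw it back, then move out sideways.

Emit:
drive_tool(motion=[[0,0,0,-1,0,-1.5,5],[0,0,0,-2.3,0,-3.3,5],[0,0,0,-1,0,-4,5],[0,0,0,3,0,-7,5],[0,0,0,8,0,-11,5],[0,0,0,15,0,-16,5],[0,0,0,23,0,-21,5],[0,0,0,31,0,-27,5],[0,0,0,39,0,-32,5],[0,0,0,47,0,-38,5],[0,0,0,54,0,-43,5],[0,0,0,60,0,-47,5],[0,0,0,64,0,-50,5],[0,0,0,67,0,-52,5],[0,0,0,67.8,0,-52.4,5],[0,0,0,67.8,0,-52.4,5]])

```text
clock: 17.3
ee_pos: [0.4837, 0.2591, 0.0137]
tool_rot: [-180.0, 35.0, -173.0]
contact_force: [0.1, -0.6, -2.1]
grip_width: 0.0147
grasp_force: 78.0
```

```bash
python3 - <<'E'
from h import *
done([0,0,0,67.8,0,-52.4]);np.set_printoptions(precision=4,suppress=True);s=st()
p,r=load()
to(p+[0,-.115,.0],r)
to(p+[0,-.115,.15],r)
E
```

```text
t 17.3 p [0.4837 0.2591 0.0137] rpy [-179.98   35.02 -172.99] cmd [0.4836 0.2594 0.0181] [-179.97   35.01 -172.99] j [ 25.3  15.1 124.5 -57.3  12.4 -18.2] F [ 0.1 -0.6 -2.1] w 0.0147 g 78.0
[0.0, 0.0, 0.0] [11.5, -114.1, -8.0]
[0.0, 0.0, 0.0] [-74.6, -114.2, -130.9]
```

```bash
python3 - <<'E'
from h import *
p,r=load()
to(p+[0,0,.04],r)
to(p+[0,-.1,.045],r)
E
```

```text
[0.0, 0.0, 0.0] [-22.9, -0.0, -32.8]
[0.0, 0.0, 0.0] [-15.8, -99.3, -43.8]
```

Emit:
drive_tool(motion=[[0,0,0,-2,0,-3,5],[0,0,0,-7,0,-10,5],[0,0,0,-13,0,-19,5],[0,0,0,-19,-2,-27,5],[0,0,0,-22,-7,-33,5],[0,0,0,-22,-14,-34,5],[0,0,0,-21.5,-23,-35,5],[0,0,0,-21,-33,-36,5],[0,0,0,-20,-44,-37,5],[0,0,0,-19.5,-55,-38,5],[0,0,0,-18.5,-66,-40,5],[0,0,0,-18,-77,-41,5],[0,0,0,-17,-87,-42,5],[0,0,0,-16,-94,-43,5],[0,0,0,-16,-98,-44,5],[0,0,0,-15.8,-99.3,-43.8,5],[0,0,0,-15.8,-99.3,-43.8,5]])

```text
clock: 19.0
ee_pos: [0.4838, 0.1588, 0.0587]
tool_rot: [-180.0, 35.0, -173.0]
contact_force: [-0.6, -0.2, -2.1]
grip_width: 0.0144
grasp_force: 78.0
```

```bash
python3 - <<'E'
from h import *
done([0,0,0,-15.8,-99.3,-43.8]);np.set_printoptions(precision=4,suppress=True);s=st()
w=manip.read_camera("top"); cv2.imwrite("pics/t3.png",w[:,:,::-1])
p,r=load()
# tray pose in tool: tray orientation = Rz7, handle pt at TCP -.019 z
Rt=R.from_euler("z",7,degrees=True)
rt=R.from_euler("xyz",s["tool_rot"],degrees=True)
h=s["ee_pos"]-.019*rt.as_matrix()[:,2];sp=h+Rt.apply([.138,0,-.023]);print("h",h,"spout",sp,"px",proj("top",[h,sp]))
def pour(spout,tip,yaw):
    q=R.from_euler("zy",[yaw,tip],degrees=True)if 0 else R.from_euler("z",yaw,degrees=True)*R.from_euler("y",tip,degrees=True)
    rt=q*R.from_euler("y",145,degrees=True)
    H=np.array(spout)+q.apply([-.138,0,.023]);return H+.019*rt.as_matrix()[:,2],rt
for tip in(0,20,30,50):
    P,rr=pour([.57-.035,.013,.105],tip,7 if 0 else 7);print(tip,P);to(P,rr)
E
```

```text
t 19.0 p [0.4838 0.1588 0.0587] rpy [-179.96   34.99 -173.02] cmd [0.4836 0.1593 0.063 ] [-179.97   35.01 -172.99] j [  9.3   2.3 131.1  -6.8  11.7 -81.4] F [-0.6 -0.2 -2.1] w 0.0144 g 78.0
h [0.473  0.1574 0.0742] spout [0.61   0.1743 0.0512] px [[277.03   223.9769]
 [273.6063 184.5108]]
0 [ 0.4088 -0.0025  0.1124]
[-0.0, 0.0, 0.0] [48.6, -151.5, -94.3]
20 [ 0.419  -0.0012  0.1555]
[-0.0, 20.0, 0.0] [15.6, -151.6, -123.6]
30 [0.4294 0.     0.175 ]
[-0.0, 30.0, 0.0] [-4.3, -151.6, -133.6]
50 [0.4596 0.0037 0.2071]
[-0.0, 50.0, -0.0] [-47.6, -151.6, -142.5]
```

```bash
cat >> h.py <<'E'
def pour(spout,tip,yaw):
    q=R.from_euler("z",yaw,degrees=True)*R.from_euler("y",tip,degrees=True)
    rt=q*R.from_euler("y",145,degrees=True)
    H=np.array(spout)+q.apply([-.138,0,.023]);return H+.019*rt.as_matrix()[:,2],rt
E
python3 - <<'E'
from h import *
np.set_printoptions(precision=4,suppress=True)
s3=dict(ee_pos=np.array([.5734,.013,.1809]),tool_rot=np.array([179.98,-.15,.01]))
g=cv2.imread("pics/w3.png",0);print(g[94:110,312]);
for v in(99,101):print("far rim",at("wrist",(312,v),.09,s3))
t=cv2.imread("pics/t3.png",0);c=t[155:235,270:375]
e=cv2.threshold(cv2.GaussianBlur(c,(3,3),0),75,255,0)[1]
n,l,q,ce=cv2.connectedComponentsWithStats(e);i=l[np.clip(38,0,79),52]
print(q[q[:,4]>150]);print(c[38,::3]);print(c[::3,52])
# near plan: lift & tip 18 in place
P,rr=pour([.60,.16,.14],18,7);print(P);to(P,rr)
E
```

```text
[ 41  36  27  27  25  45  83 107 108 108 108 109 123 182 227 223]
far rim [0.643  0.0157 0.09  ]
far rim [0.6417 0.0157 0.09  ]
[[   0    0  105   80 5797]
 [  31   18   41   44 1428]
 [   0   26   18   50  664]
 [  66   64   19   16  259]]
[225 225 144 191 188 119  36  38  28  45  72  96 119 118 120 146 189 188
 184 175 163 164 161 131  52  30  32  35  45  42  45  47  48  44  45]
[ 46  41  44  46  39  38  95 106 105 174 188 186 188 185 170 163 166 165
 126 129  87  49  46  45  46  44  46]
[0.4823 0.1455 0.1863]
[-0.0, 18.0, 0.0] [-68.3, -13.6, -102.7]
```

Emit:
drive_tool(motion=[[0,0.5,0,-2,0,-4,5],[0,1.5,0,-8,-1,-12,5],[0,3,0,-14,-2,-22,5],[0,5,0,-21,-4,-32,5],[0,7,0,-28,-5,-43,5],[0,9,0,-35,-6,-54,5],[0,11,0,-43,-8,-65,5],[0,13,0,-50,-10,-75,5],[0,15,0,-57,-11,-86,5],[0,16.5,0,-63,-12,-95,5],[0,17.5,0,-67,-13,-101,5],[0,18,0,-68.3,-13.6,-102.7,5],[0,18,0,-68.3,-13.6,-102.7,5]])

```text
clock: 20.35
ee_pos: [0.4829, 0.1454, 0.1826]
tool_rot: [-180.0, 17.1, -173.0]
contact_force: [-0.1, 0.9, -2.5]
grip_width: 0.0146
grasp_force: 78.0
```

```bash
python3 - <<'E'
from h import *
done([0,18,0,-68.3,-13.6,-102.7]);np.set_printoptions(precision=4,suppress=True);s=st()
for z in(.135,.112):
    P,rr=pour([.545,.0135,z],18,7);print(P);to(P,rr)
E
```

```text
t 20.35 p [0.4829 0.1454 0.1826] rpy [-179.98   17.08 -172.98] cmd [0.4823 0.1455 0.1864] [-179.98   17.01 -173.  ] j [  6.9  -5.8 113.5   0.   55.2 -90.1] F [-0.1  0.9 -2.5] w 0.0146 g 78.0
[ 0.4273 -0.001   0.1813]
[-0.0, 0.0, -0.0] [70.7, -138.7, -16.3]
[ 0.4273 -0.001   0.1583]
[-0.0, 0.0, -0.0] [77.4, -138.7, 5.7]
```

Emit:
drive_tool(motion=[[0,0,0,2,-4,0,5],[0,0,0,7,-13,-2,5],[0,0,0,13,-25,-3,5],[0,0,0,19,-38,-4,5],[0,0,0,26,-51,-6,5],[0,0,0,33,-64,-7,5],[0,0,0,39,-77,-9,5],[0,0,0,46,-90,-11,5],[0,0,0,53,-103,-12,5],[0,0,0,59,-115,-14,5],[0,0,0,65,-126,-15,5],[0,0,0,69,-134,-16,5],[0,0,0,70.7,-138,-16.3,5],[0,0,0,72,-138.7,-12,5],[0,0,0,75,-138.7,-3,5],[0,0,0,77,-138.7,4,5],[0,0,0,77.4,-138.7,5.7,5],[0,0,0,77.4,-138.7,5.7,5]])

```text
clock: 22.15
ee_pos: [0.4269, -0.0007, 0.1529]
tool_rot: [180.0, 16.9, -173.0]
contact_force: [0.2, -0.1, -2.8]
grip_width: 0.0149
grasp_force: 78.3
```

```bash
python3 - <<'E'
from h import *
done([0,0,0,77.4,-138.7,5.7]);np.set_printoptions(precision=4,suppress=True);s=st()
w=manip.read_camera("scene");t=manip.read_camera("top")
a=cv2.resize(w[150:300,230:430],(800,600),interpolation=cv2.INTER_CUBIC)
cv2.imwrite("pics/s4.png",a[:,:,::-1]);cv2.imwrite("pics/t4.png",t[:,:,::-1])
rt=R.from_euler("xyz",s["tool_rot"],degrees=True);q=rt*R.from_euler("y",-145,degrees=True)
h=s["ee_pos"]-.019*rt.as_matrix()[:,2];sp=h+q.apply([.138,0,-.023]);print("spout",sp)
for tip in(24,30,36,42,48,54):
    P,rr=pour([.545,.0135,.110],tip,7);to(P,rr)
E
```

```text
t 22.15 p [ 0.4269 -0.0007  0.1529] rpy [ 179.97   16.9  -172.97] cmd [ 0.4274 -0.001   0.1583] [-179.98   17.01 -173.  ] j [ -17.1  -14.8  124.6    8.4   55.  -118.1] F [ 0.2 -0.1 -2.8] w 0.0149 g 78.3
spout [0.5445 0.0138 0.1063]
[-0.0, 6.0, -0.0] [-8.2, 0.0, -8.1]
[-0.0, 12.0, -0.0] [-18.0, 0.0, -17.2]
[-0.0, 18.0, -0.0] [-28.7, 0.0, -25.1]
[-0.0, 24.0, -0.0] [-40.1, 0.0, -31.9]
[-0.0, 30.0, -0.0] [-52.2, 0.0, -37.5]
[-0.0, 36.0, -0.0] [-64.9, 0.0, -41.7]
```

View pics/s4.png

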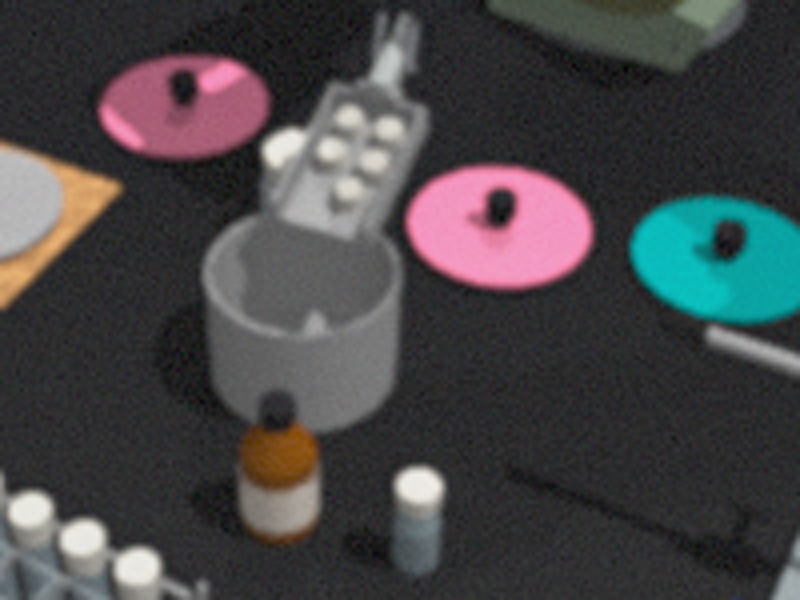

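The tenth and last view shows all five stoppers on the tray at (350,150), the spout edge from (275,215) to (358,237) just inside the mouth, and the lid on the mat at the left. I'll tip.

Emit:
drive_tool(motion=[[0,2,0,-3,0,-3,5],[0,4,0,-5,0,-5,5],[0,6,0,-8.2,0,-8,5],[0,8,0,-11.5,0,-11,5],[0,10,0,-15,0,-14,5],[0,12,0,-18,0,-17,5],[0,14,0,-21.5,0,-20,5],[0,16,0,-25,0,-22.5,5],[0,18,0,-28.7,0,-25,5],[0,20,0,-32.5,0,-27.5,5],[0,22,0,-36,0,-30,5],[0,24,0,-40,0,-32,5],[0,26,0,-44,0,-34,5],[0,28,0,-48,0,-36,5],[0,30,0,-52,0,-37.5,5],[0,30,0,-52,0,-37.5,5],[0,30,0,-52,0,-37.5,5],[0,30,0,-52,0,-37.5,5]])

```text
clock: 24.05
ee_pos: [0.4657, 0.0035, 0.2049]
tool_rot: [-180.0, -13.0, -173.0]
contact_force: [1.2, -0.2, -1.4]
grip_width: 0.0146
grasp_force: 78.5
```

```bash
cat >> h.py <<'E'
def plugs():
    s=manip.get_state();rt=R.from_euler("xyz",s["tool_rot"],degrees=True);q=rt*R.from_euler("y",-145,degrees=True)
    h=s["ee_pos"]-.019*rt.as_matrix()[:,2];o=h+q.apply([.088,0,-.026])
    for n in("top","scene"):
        im=manip.read_camera(n);cv2.imwrite(f"pics/{n}_{int(s['clock']*100)}.png",im[:,:,::-1])
        g=im.min(2).astype(int);sat=im.max(2)-im.min(2)
        u=proj(n,np.array([o+q.apply(v) for v in([-.054,.035,.003],[.05,.035,.003],[.05,-.035,.003],[-.054,-.035,.003])]));print(n,"tray px",u.round().tolist())
        m=((g>195)).astype(np.uint8);k,l,st_,c=cv2.connectedComponentsWithStats(m)
        x0,y0=u.min(0)-60;x1,y1=u.max(0)+60
        print([(round(c[i][0]),round(c[i][1]),int(st_[i,4])) for i in range(1,k) if x0<c[i][0]<x1 and y0<c[i][1]<y1 and st_[i,4]>3])
    return o,q
E
python3 - <<'E'
from h import *
done([0,30,0,-52,0,-37.5]);s=st();plugs()
P,rr=pour([.545,.0135,.110],60,7);to(P,rr)
E
```

```text
t 24.05 p [0.4657 0.0035 0.2049] rpy [-179.98  -12.96 -173.01] cmd [0.4658 0.0038 0.2094] [-179.98  -12.99 -173.01] j [  -7.9    8.7   95.1   -3.3   88.8 -104.4] F [ 1.2 -0.2 -1.4] w 0.0146 g 78.5
top tray px [[312.0, 220.0], [310.0, 201.0], [332.0, 199.0], [336.0, 217.0]]
[(275, 163, 23), (346, 230, 115)]
scene tray px [[333.0, 173.0], [322.0, 210.0], [298.0, 203.0], [309.0, 166.0]]
[(300, 185, 10)]
[-0.0, 12.0, -0.0] [-18.8, 0.0, -19.1]
```

Emit:
drive_tool(motion=[[0,4,0,-6,0,-6,5],[0,8,0,-12,0,-13,5],[0,12,0,-18.8,0,-19,5],[0,12,0,-18.8,0,-16,5],[0,12,0,-18.8,0,-19,5],[0,12,0,-18.8,0,-16,5],[0,12,0,-18.8,0,-19,5],[0,12,0,-18.8,0,-19,5]])

```text
clock: 24.95
ee_pos: [0.4881, 0.0062, 0.22]
tool_rot: [-180.0, -24.9, -173.0]
contact_force: [-0.4, 0.5, -1.4]
grip_width: 0.014
grasp_force: 78.4
```

```bash
python3 - <<'E'
from h import *
done([0,12,0,-18.8,0,-19]);s=st();plugs()
P,rr=pour([.545,.0135,.16],18,7);print(P);to(P,rr)
E
```

```text
t 24.95 p [0.4881 0.0062 0.22  ] rpy [-179.96  -24.91 -173.04] cmd [0.4882 0.0065 0.2237] [-179.98  -24.99 -173.02] j [  -5.8   19.2   82.9   -5.5  102.2 -102.8] F [-0.4  0.5 -1.4] w 0.014 g 78.4
top tray px [[311.0, 213.0], [310.0, 201.0], [332.0, 199.0], [335.0, 210.0]]
[(275, 163, 17), (345, 228, 173)]
scene tray px [[330.0, 172.0], [321.0, 210.0], [298.0, 203.0], [306.0, 165.0]]
[(298, 187, 10)]
[ 0.42730056 -0.00095167  0.20634885]
[-0.0, -42.0, -0.0] [48.3, 0.0, 41.6]
```

Emit:
drive_tool(motion=[[0,-1,0,-4,0,-9,5],[0,-4,0,0,0,-8,5],[0,-8,0,5,0,-4,5],[0,-13,0,12,0,4,5],[0,-19,0,20,0,13,5],[0,-25,0,28,0,22,5],[0,-31,0,36,0,30,5],[0,-37,0,43,0,37,5],[0,-41,0,47,0,41,5],[0,-42,0,48.3,0,41.6,5],[0,-42,0,48.3,0,41.6,5]])

```text
clock: 26.15
ee_pos: [0.4272, -0.0015, 0.2026]
tool_rot: [-179.9, 17.0, -173.0]
contact_force: [-0.5, 0.4, -2.0]
grip_width: 0.0147
grasp_force: 78.4
```

```bash
python3 - <<'E'
from h import *
done([0,-42,0,48.3,0,41.6]);s=st()
Rz=R.from_euler("z",20,degrees=True)
def sp(h): return np.array(h)+Rz.apply([.138,0,-.023])
P,rr=pour(sp([.478,.15,.16]),8,20);print(P);to(P,rr)
t=manip.read_camera("top");cv2.imwrite("pics/t5.png",t[:,:,::-1])
print(t.min(2)[176:214:2,304:342:2])
E
```

```text
t 26.15 p [ 0.4272 -0.0015  0.2026] rpy [-179.95   17.03 -173.04] cmd [ 0.4274 -0.001   0.2064] [-179.98   17.01 -173.  ] j [ -17.2  -18.8  121.2    7.7   62.1 -116.9] F [-0.5  0.4 -2. ] w 0.0147 g 78.4
[0.49037557 0.15450434 0.16205293]
[-4.9, -10.0, -12.1] [-65.0, 146.6, 66.2]
[[ 35  37  58  78  89 101 112  99 100 103 112 125 127 126  91  49  40  44
   42]
 [ 43  60 107 111  84  89  89  90  97 117 124 112 113 119 130 112  54  36
   35]
 [ 52  93  95  83  83  82  82  82 124 188 200 140 108 109 115 128 107  44
   35]
 [ 87  93  79  77  82  86  96 103 158 206 216 155 109 115 111 114 130  89
   35]
 [100  78  74  88  93 101 151 145 132 185 182 151 127 152 134 111 118 126
   61]
 [ 92  78  85  95  97 123 202 170 122 185 203 212 154 172 159 127 108 126
   93]
 [ 79  83 114 102  97 116 174 163 118 191 227 208 153 169 164 155 129 120
  110]
 [ 78  94 114 111  98  96 129 145 152 181 195 187 177 169 164 165 154 122
  136]
 [ 78 103 112 112  96 101 146 165 167 183 184 184 173 165 168 164 159 131
  129]
 [ 84  98 108 111  98 109 173 177 142 159 178 168 165 161 163 163 162 138
  126]
 [ 87  96 101 126  96 122 184 183 152 155 172 171 172 163 161 166 165 149
  116]
 [ 96  94  96 124 102 132 164 169 167 174 173 177 175 167 157 165 154 143
   81]
 [108  97  97 122 106 121 158 164 161 170 174 176 176 168 154 145 118 122
   66]
 [131 104  99 121 108 120 159 161 160 164 173 175 174 169 158 129  96  93
   49]
 [115 114 101 116 116 118 157 164 161 162 166 174 175 173 159 142 103  80
   39]
 [ 77 123 117 116 121 106 146 163 157 159 163 165 171 172 157 147  97  54
   33]
 [ 49  93 125 133 127  99 145 161 157 161 158 160 168 165 157 144  89  36
   32]
 [ 45  55  96 119 124  96 143 161 161 161 159 159 163 160 155 146  86  33
   31]
 [ 43  48  60  92 130  99 124 156 160 157 160 157 161 161 155 144  94  28
   30]]
```

Emit:
drive_tool(motion=[[-0.2,-0.4,-0.5,-3,6,3,5],[-0.7,-1.5,-1.8,-10,22,10,5],[-1.3,-2.7,-3.2,-17,40,18,5],[-1.9,-3.9,-4.7,-25,57,26,5],[-2.5,-5.1,-6.2,-33,75,34,5],[-3.1,-6.3,-7.7,-41,93,42,5],[-3.7,-7.5,-9.1,-49,110,50,5],[-4.3,-8.7,-10.5,-57,128,58,5],[-4.8,-9.7,-11.7,-63,142,64,5],[-4.9,-10,-12.1,-65,146.6,66.2,5],[-4.9,-10,-12.1,-65,146.6,66.2,5]])

```text
clock: 27.3
ee_pos: [0.4906, 0.1551, 0.157]
tool_rot: [180.0, 26.9, -159.9]
contact_force: [-0.0, 0.6, -1.1]
grip_width: 0.0143
grasp_force: 78.5
```

```bash
python3 - <<'E'
from h import *
done([-4.9,-10,-12.1,-65,146.6,66.2]);s=st()
rr=R.from_euler("z",20,degrees=True)*R.from_euler("y",145,degrees=True);z=rr.as_matrix()[:,2]
for h in((.085),(.034)):
    P=np.array([.478,.15,h])+.019*z;print(P);to(P,rr)
w=manip.read_camera("top").min(2);np.set_printoptions(linewidth=250)
print(w[176:208:2,304:342:2])
E
```

```text
t 27.3 p [0.4906 0.1551 0.157 ] rpy [ 179.99   26.94 -159.87] cmd [0.4904 0.1545 0.162 ] [-179.98   27.04 -159.96] j [   2.9   -8.   121.6   11.8   41.2 -114.4] F [-0.   0.6 -1.1] w 0.0143 g 78.5
[0.48824073 0.15372732 0.06943611]
[0.0, -8.0, 0.0] [44.1, 0.1, 81.4]
[0.48824073 0.15372732 0.01843611]
[0.0, -8.0, 0.0] [67.3, 0.1, 126.8]
[[ 40  42  61  91 105 106 112  98  98 107 112 124 131 125  90  53  38  42  42]
 [ 40  63 123 122  97  95  95  93  97 125 128 113 109 121 128 110  56  29  35]
 [ 52 105 110  93  93  92  95  95 134 194 199 143 107 112 116 129 107  46  28]
 [ 97 110  92  90  96  97 101 113 170 218 216 155 106 114 112 117 131  91  35]
 [120  95  93 105 109 110 159 157 147 199 187 152 128 153 133 115 117 128  54]
 [102  92  99 113 115 139 220 191 138 198 209 212 157 173 162 129 110 126  95]
 [ 87  89 119 112 114 138 201 189 138 206 228 210 153 171 165 156 128 119 114]
 [ 89 105 136 129 115 117 146 168 170 189 198 188 176 171 164 166 151 122 133]
 [ 91 121 146 140 121 115 152 174 179 184 185 183 177 166 164 164 161 130 130]
 [100 118 131 126 117 114 180 194 155 162 178 169 162 164 162 164 162 134 129]
 [ 97 109 115 112 114 129 195 195 146 129 162 164 165 163 166 166 162 151 123]
 [ 96  94 100 101 109 118 155 159 141 140 165 165 164 164 166 165 166 152 107]
 [114  97  96 101 100 100 125 159 160 163 165 166 164 164 168 164 166 153  86]
 [135 103  98  95 100  97 110 154 163 165 166 165 166 167 166 163 167 140  57]
 [118 123 102  99  98  99  99 127 161 164 165 163 165 161 163 163 155 100  39]
 [ 74 133 123  98 100  96  97 105 143 163 166 164 164 166 162 158 122  59  37]]
```

Emit:
drive_tool(motion=[[0,-1,0,4,0,8,5],[0,-3,0,13,0,25,5],[0,-5,0,25,0,47,5],[0,-7,0,36,0,68,5],[0,-8,0,46,0,87,5],[0,-8,0,54,0,103,5],[0,-8,0,61,0,115,5],[0,-8,0,65,0,123,5],[0,-8,0,67,0,126,5],[0,-8,0,67.3,0,126.8,5],[0,-8,0,67.3,0,126.8,5]])

```text
clock: 28.45
ee_pos: [0.4902, 0.1561, 0.0211]
tool_rot: [-179.7, 34.6, -159.9]
contact_force: [-0.0, -0.7, -1.4]
grip_width: 0.0144
grasp_force: 78.4
```

```bash
python3 - <<'E'
from h import *
done([0,-8,0,67.3,0,126.8]);s=st();p,r=load();to(p-[0,0,.005],r)
E
```

```text
t 28.45 p [0.4902 0.1561 0.0211] rpy [-179.7    34.59 -159.9 ] cmd [0.4883 0.1536 0.0185] [-179.98   35.04 -159.96] j [   1.4    8.7  131.3   56.7   12.2 -161.6] F [-0.  -0.7 -1.4] w 0.0144 g 78.4
[0.0, 0.0, 0.0] [2.9, 0.0, 4.1]
```

Joint 6 has come up against its range limit, so I'll back up and set the tray down with the opposite yaw (-6°).

Emit:
drive_tool(motion=[[0,2,0,-12,0,-22,5],[0,5,0,-28,0,-52,5],[0,7,0,-45,0,-85,5],[0,8,0,-58,0,-110,5],[0,8,0,-66,0,-125,5],[0,8,0,-67.3,0,-126.8,5],[0,8,0,-67.3,0,-126.8,5]])

```text
clock: 29.15
ee_pos: [0.4736, 0.1508, 0.1633]
tool_rot: [-179.8, 26.5, -160.0]
contact_force: [-0.5, 0.6, -3.1]
grip_width: 0.0145
grasp_force: 78.5
```

```bash
python3 - <<'E'
from h import *
p0,r0=load()
r1=r0*R.from_rotvec([0,8,0],degrees=True)
done([0,8,0,-67.3,0,-126.8]);s=st()
Y=-6;Rz=R.from_euler("z",Y,degrees=True)
P,rr=pour(np.array([.478,.17,.16])+Rz.apply([.138,0,-.023]),8,Y);print(P);to(P,rr)
E
```

```text
t 29.15 p [0.4736 0.1508 0.1633] rpy [-179.77   26.55 -160.03] cmd [0.4716 0.1476 0.1609] [-179.98   27.04 -159.96] j [   2.7  -11.   123.1   10.9   42.9 -113.5] F [-0.5  0.6 -3.1] w 0.0145 g 78.5
[0.49109766 0.16862338 0.16205293]
[11.8, 0.0, 23.2] [-23.2, 13.1, 10.6]
```

```bash
python3 - <<'E'
from h import *
s=manip.get_state();r=R.from_euler("xyz",s["tool_rot"],degrees=True)
json.dump({"p":(s["ee_pos"]+[0,0,.0043]).tolist(),"R":r.as_matrix().tolist()},open("cmd.json","w"))
Y=-6;Rz=R.from_euler("z",Y,degrees=True)
P,rr=pour(np.array([.478,.17,.16])+Rz.apply([.138,0,-.023]),8,Y);to(P,rr)
E
```

```text
[11.5, -0.4, 23.2] [-17.7, 10.8, 15.0]
```

Emit:
drive_tool(motion=[[1,0,2,-1,1,1,5],[3,0,6,-5,3,4,5],[6,0,12,-9,6,8,5],[9,-0.3,18,-14,8,12,5],[11,-0.4,22,-17,10,14,5],[11.5,-0.4,23.2,-17.7,10.8,15,5],[11.5,-0.4,23.2,-17.7,10.8,15,5],[11.5,-0.4,23.2,-17.7,10.8,15,5]])

```text
clock: 29.95
ee_pos: [0.4893, 0.1683, 0.1543]
tool_rot: [-179.9, 26.6, 174.0]
contact_force: [0.1, 0.1, -1.7]
grip_width: 0.0144
grasp_force: 78.5
```

```bash
python3 - <<'E'
from h import *
done([11.5,-.4,23.2,-17.7,10.8,15]);s=st()
rr=R.from_euler("z",-6,degrees=True)*R.from_euler("y",145,degrees=True);z=rr.as_matrix()[:,2]
for h in(.085,.036):
    P=np.array([.478,.17,h])+.019*z;print(P);to(P,rr)
E
```

```text
t 29.95 p [0.4893 0.1683 0.1543] rpy [-179.88   26.63  174.05] cmd [0.4911 0.1686 0.162 ] [-179.98   27.    173.99] j [ 15.4  -4.6 118.8 -14.4  41.7 -59.9] F [ 0.1  0.1 -1.7] w 0.0144 g 78.5
[0.48883825 0.16886085 0.06943611]
[-0.0, -8.0, -0.0] [44.1, 0.0, 81.4]
[0.48883825 0.16886085 0.02043611]
[-0.0, -8.0, -0.0] [66.3, 0.1, 125.1]
```

```bash
python3 - <<'E'
from h import *
s=manip.get_state();r=R.from_euler("xyz",s["tool_rot"],degrees=True)
json.dump({"p":(s["ee_pos"]+[0,0,.0043]).tolist(),"R":r.as_matrix().tolist()},open("cmd.json","w"))
rr=R.from_euler("z",-6,degrees=True)*R.from_euler("y",145,degrees=True);z=rr.as_matrix()[:,2]
for h in(.085,.036):
    P=np.array([.478,.17,h])+.019*z;print(P);to(P,rr)
E
```

```text
[0.48883825 0.16886085 0.06943611]
[-0.1, -8.4, 0.0] [40.4, 0.7, 79.4]
[0.48883825 0.16886085 0.02043611]
[-0.1, -8.4, 0.0] [62.4, 0.8, 123.2]
```

Emit:
drive_tool(motion=[[0,-1,0,4,0,8,5],[0,-3,0,13,0.3,25,5],[0,-5,0,23,0.5,45,5],[0,-7,0,32,0.7,63,5],[0,-8.4,0,39,0.7,76,5],[-0.1,-8.4,0,40.4,0.7,79.4,5],[-0.1,-8.4,0,40.4,0.7,79.4,5]])

```text
clock: 30.65
ee_pos: [0.4903, 0.1686, 0.0668]
tool_rot: [180.0, 35.2, 174.0]
contact_force: [0.1, -0.3, -1.9]
grip_width: 0.0145
grasp_force: 78.5
```

```bash
python3 - <<'E'
from h import *
done([-.1,-8.4,0,40.4,.7,79.4]);s=st();p,r=load()
for d in(.047,.055): to(p-[0,0,d],r)
E
```

```text
t 30.65 p [0.4903 0.1686 0.0668] rpy [179.99  35.15 173.97] cmd [0.4888 0.1689 0.0695] [-179.97   35.03  174.06] j [ 17.8   4.7 127.1 -42.   20.4 -30. ] F [ 0.1 -0.3 -1.9] w 0.0145 g 78.5
[0.0, 0.0, 0.0] [27.0, 0.0, 38.5]
[0.0, 0.0, 0.0] [31.6, 0.0, 45.0]
```

Emit:
drive_tool(motion=[[0,0,0,3,0,4,5],[0,0,0,8,0,12,5],[0,0,0,14,0,20,5],[0,0,0,20,0,28.5,5],[0,0,0,25,0,35.5,5],[0,0,0,28.5,0,40.5,5],[0,0,0,30,0,42.5,5],[0,0,0,30,0,42.5,5]])

```text
clock: 31.45
ee_pos: [0.4923, 0.1696, 0.0171]
tool_rot: [179.9, 35.3, 173.9]
contact_force: [0.2, -0.2, -1.2]
grip_width: 0.0143
grasp_force: 78.5
```

```bash
python3 - <<'E'
from h import *
done([0,0,0,30,0,42.5]);s=st();p,r=load()
to(p-[0,0,.005],r)
E
```

```text
t 31.45 p [0.4923 0.1696 0.0171] rpy [179.85  35.34 173.91] cmd [0.4887 0.1689 0.0175] [-179.97   35.03  174.06] j [ 17.9  12.7 127.4 -63.4  15.1  -7.5] F [ 0.2 -0.2 -1.2] w 0.0143 g 78.5
[0.0, 0.0, 0.0] [2.9, 0.0, 4.1]
```

Joint 4 is near its limit here. I'll raise a little, yaw the tray back by +7°, then finish lowering.

Emit:
drive_tool(motion=[[0,0,0,-4,0,-6,5],[0,0,0,-8.6,0,-12.3,5],[-1,0,-1.4,-8.6,0,-12.3,5],[-2,0,-2.9,-8.6,0,-12.3,5],[-3,0,-4.3,-8.6,0,-12.3,5],[-4,0,-5.7,-8.6,0,-12.3,5],[-4,0,-5.7,-8.6,0,-12.3,5],[-4,0,-5.7,-8.6,0,-12.3,5]])

```text
clock: 32.25
ee_pos: [0.4919, 0.1693, 0.0322]
tool_rot: [179.9, 35.4, -179.1]
contact_force: [0.5, 0.1, -1.5]
grip_width: 0.0144
grasp_force: 78.5
```

```bash
python3 - <<'E'
from h import *
s=manip.get_state();r=R.from_euler("xyz",s["tool_rot"],degrees=True)
json.dump({"p":(s["ee_pos"]+[0,0,.0043]).tolist(),"R":r.as_matrix().tolist()},open("cmd.json","w"))
st();p,r=load();rr=R.from_euler("z",1,degrees=True)*R.from_euler("y",145,degrees=True)
dz=s["ee_pos"][2]-.0135
to(p-[0,0,dz],rr);to(p-[0,0,dz+.006],rr)
E
```

```text
t 32.25 p [0.4919 0.1693 0.0322] rpy [ 179.92   35.36 -179.15] cmd [0.4919 0.1693 0.0365] [ 179.92   35.36 -179.15] j [ 14.3   9.  129.1 -46.3  10.6 -33.2] F [ 0.5  0.1 -1.5] w 0.0144 g 78.5
[-0.0, 0.4, -0.1] [10.8, -0.0, 15.2]
[-0.0, 0.4, -0.1] [14.3, -0.0, 20.1]
```

Emit:
drive_tool(motion=[[0,0,0,3,0,4,5],[0,0.2,0,6,0,8.5,5],[0,0.4,0,9,0,12.7,5],[0,0.4,0,10.8,0,15.2,5],[0,0.4,0,10.8,0,15.2,5]])

```text
clock: 32.75
ee_pos: [0.4912, 0.1696, 0.0126]
tool_rot: [180.0, 34.9, -179.0]
contact_force: [0.2, 0.1, -2.4]
grip_width: 0.0142
grasp_force: 78.5
```

```bash
python3 - <<'E'
from h import *
done([0,.4,0,10.8,0,15.2]);st();p,r=load();to(p-[0,0,.004],r)
E
```

```text
t 32.75 p [0.4912 0.1696 0.0126] rpy [ 179.96   34.87 -179.04] cmd [0.4919 0.1693 0.0178] [ 179.92   34.96 -179.15] j [ 14.2  12.1 128.9 -57.6   8.9 -21.8] F [ 0.2  0.1 -2.4] w 0.0142 g 78.5
[0.0, 0.0, 0.0] [2.3, -0.0, 3.3]
```

Emit:
drive_tool(motion=[[0,0,0,0.6,0,0.8,5],[0,0,0,1.1,0,1.6,5],[0,0,0,1.6,0,2.3,5],[0,0,0,1.6,0,2.3,5]])

```text
clock: 33.15
ee_pos: [0.4916, 0.1696, 0.0103]
tool_rot: [179.9, 34.9, -179.1]
contact_force: [-0.4, 0.3, -0.8]
grip_width: 0.0143
grasp_force: 78.8
```

```bash
python3 - <<'E'
from h import *
done([0,0,0,1.6,0,2.3]);st()
E
```

```text
t 33.15 p [0.4916 0.1696 0.0103] rpy [ 179.92   34.93 -179.06] cmd [0.4919 0.1693 0.015 ] [ 179.92   34.96 -179.15] j [ 14.2  12.6 128.9 -60.2   8.6 -19.2] F [-0.4  0.3 -0.8] w 0.0143 g 78.8
```

Emit:
drive_tool(motion=[[0,0,0,0,0,0,20],[0,0,0,0,0,0,30],[0,0,0,0,0,0,45],[0,0,0,0,0,0,60],[0,0,0,0,0,0,60],[0,0,0,0,0,0,60],[0,0,0,0,0,-8,60],[0,0,0,0,0,-22,60],[0,0,0,0,0,-42,60],[0,0,0,-5,0,-65,60],[0,5,0,-15,0,-90,60],[0,10,0,-30,0,-115,60],[0,15,0,-45,0,-135,60],[0,20,0,-60,0,-150,60],[0,25,0,-70,0,-160,60],[0,25,0,-70,0,-160,60]])

```text
clock: 34.75
ee_pos: [0.4621, 0.169, 0.1853]
tool_rot: [179.9, 10.4, -179.1]
contact_force: [-1.3, 0.5, -0.0]
grip_width: 0.06
grasp_force: 0.0
```

```bash
python3 - <<'E'
from h import *
np.set_printoptions(precision=3,suppress=True)
done([0,25,0,-70,0,-160]);s=st()
json.dump({"p":(s["ee_pos"]+[0,0,.0043]).tolist(),"R":R.from_euler("xyz",s["tool_rot"],degrees=True).as_matrix().tolist()},open("cmd.json","w"))
for n in("top","scene","wrist"):
    im=manip.read_camera(n);cv2.imwrite(f"pics/{n}_f.png",im[:,:,::-1])
# tray predicted corners at bench, yaw 1
h=np.array([.4807,.1693,0]);Rz=R.from_euler("z",1,degrees=True)
C=np.array([h+Rz.apply(v) for v in([.034,.035,.022],[.138,.035,.022],[.138,-.035,.022],[.034,-.035,.022],[-.03,0,.036])])
for n in("top","scene"): print(n,proj(n,C).round(1).tolist())
t=cv2.imread("pics/top_f.png")
g=t.min(2)
m=(g>90).astype(np.uint8);k,l,q,c=cv2.connectedComponentsWithStats(m)
print([(q[i].tolist(),c[i].round().tolist()) for i in range(1,k) if q[i,4]>20 and 230<c[i][0]<440 and 100<c[i][1]<260])
a=cv2.imread("pics/scene0.png").astype(int);b=cv2.imread("pics/scene_f.png").astype(int)
# bystanders unchanged?
for nm,P in dict(cup=[.64,-.27,.04],vial=[.68,.166,.04],dropper=[.69,.07,.05],box=[.68,.374,.03]).items():
    u,v=proj("scene",[P])[0].astype(int);print(nm,u,v,np.abs(a-b)[v-12:v+12,u-12:u+12].mean())
E
```

```text
t 34.75 p [0.462 0.169 0.185] rpy [ 179.86   10.37 -179.14] cmd [0.458 0.169 0.186] [ 179.93    9.96 -179.11] j [ 11.1  -3.1 109.5  -1.9  63.4 -79. ] F [-1.3  0.5 -0. ] w 0.06 g 0.0
top [[265.3, 214.0], [265.5, 184.3], [285.7, 183.8], [285.9, 213.5], [275.0, 232.1]]
scene [[376.3, 248.7], [359.0, 274.1], [334.6, 263.4], [353.0, 239.2], [374.9, 226.4]]
[([0, 0, 640, 400, 85571], [368.0, 126.0]), ([292, 104, 68, 27, 1162], [325.0, 116.0]), ([406, 114, 28, 33, 507], [419.0, 130.0]), ([227, 130, 31, 15, 258], [242.0, 137.0]), ([394, 146, 21, 22, 340], [404.0, 157.0]), ([271, 159, 10, 11, 86], [276.0, 164.0]), ([297, 164, 13, 6, 37], [302.0, 167.0]), ([301, 173, 41, 43, 1341], [321.0, 194.0]), ([384, 176, 50, 48, 1988], [408.0, 199.0]), ([265, 183, 22, 37, 642], [276.0, 199.0]), ([336, 220, 18, 19, 254], [345.0, 229.0]), ([431, 222, 6, 7, 28], [433.0, 225.0]), ([376, 235, 40, 42, 1287], [395.0, 255.0]), ([287, 236, 42, 42, 1350], [307.0, 256.0])]
cup 210 208 33.342013888888886
vial 332 278 15.47337962962963
dropper 297 262 4.13599537037037
box 412 319 4.175925925925926
```

```bash
python3 - <<'E'
from h import *
to([.60,.0135,.30],R.from_euler("z",1,degrees=True)*R.from_euler("y",180,degrees=True))
E
```

```text
[0.1, 10.4, -0.1] [-153.2, -157.3, -84.6]
```

Emit:
drive_tool(motion=[[0,1,0,-8,-8,-20,60],[0,3,0,-25,-22,-45,60],[0,5,0,-50,-48,-65,60],[0,7,0,-78,-78,-78,60],[0,9,0,-105,-108,-84,60],[0,10,0,-130,-134,-84,60],[0,10.4,0,-147,-152,-84.6,60],[0,10.4,0,-153,-157,-84.6,60],[0,10.4,0,-153,-157,-84.6,60]])

```text
clock: 35.8
ee_pos: [0.5948, 0.0139, 0.2885]
tool_rot: [179.9, -0.7, -179.1]
contact_force: [-0.6, -0.2, 0.8]
grip_width: 0.0596
grasp_force: 0.0
```

```bash
python3 - <<'E'
from h import *
np.set_printoptions(linewidth=250)
s=manip.get_state();w=manip.read_camera("wrist");cv2.imwrite("pics/wf.png",w[:,:,::-1])
a=np.linspace(0,6.28,60);P=np.c_[.571+.062*np.cos(a),.0135+.062*np.sin(a),0*a+.09];u=proj("wrist",P,s);print(s["ee_pos"],u.min(0),u.max(0))
P2=np.c_[.571+.06*np.cos(a),.0135+.06*np.sin(a),0*a+.01];mk=np.zeros(w.shape[:2],np.uint8);cv2.fillPoly(mk,[u.astype(np.int32)],255)
g=w.min(2);hsv=cv2.cvtColor(w,cv2.COLOR_RGB2HSV)
x0,y0=u.min(0).astype(int);x1,y1=u.max(0).astype(int)
sub=np.where(mk[y0:y1,x0:x1]>0,g[y0:y1,x0:x1],0)
r=cv2.resize(sub,(62,40),interpolation=cv2.INTER_AREA)
ch=" .:-=+*#%@"
print("\n".join("".join(ch[min(9,v*10//256)] for v in row) for row in r))
for th in(150,180,205,225,240):
    k,l,q,c=cv2.connectedComponentsWithStats((sub>th).astype(np.uint8));print(th,[(q[i].tolist()) for i in range(1,k) if q[i,4]>25])
E
```

```text
[0.59483959 0.01388498 0.28846688] [251.94397879  75.38847645] [379.28346106 202.73642227]Traceback (most recent call last):
  File "<stdin>", line 11, in <module>
  File "<stdin>", line 11, in <genexpr>
  File "<stdin>", line 11, in <genexpr>
OverflowError: Python integer 256 out of bounds for uint8
```

```bash
python3 - <<'E'
import cv2,numpy as np
w=cv2.imread("pics/wf.png");g=w.min(2).astype(int)[70:215,245:390]
r=cv2.resize(g.astype(np.float32),(100,50),interpolation=cv2.INTER_AREA)
ch=" .:-=+*#%@"
print("\n".join("".join(ch[min(9,int(v)//26)] for v in row) for row in r))
E
```

```text
...........................................:------------::..........................................
..................................::-=++*#%%%%%%%%%%%%%%%%%#++=--:..................................
..............................:-+#%%%%##*+++=============++*##%%%%#*=:..............................
..........................:-+#%%#*+===========+==================+*#%%#+=:..........................
.......................:=*%%%#*====================================-=+*#%%#+-.......................
.....................:+%%#*+=+**++*+=====================++++++++++===--=+*%%*-:....................
...................-*%%*+==+#%%%%%%%##*++=====+++++++++++++++++=+++=====---=+#%#=:..................
................:=#%#*==+*#%%%%%%%%%%%%%##*++==============================---+#%%+:................
...............=#%#+==+*#%%%%%%%%%%%%%%%%%%#*+===================++++++++++==---=*%%+:..............
.............:*%#+===+#%%%%%%%%%%%%%%%%%%%%%%%#*+++++=++++++++++++++++++++++==----=#@#-.............
............=#%#+==+*#%%%%%%%%%%%%%%%%%%%%%%%%%%%#*+==================++++++++=-----+%%+:.
[... 3249 characters left out ...]
...................:=*#%%#**+++++++++++++++++++++++++++++++++**#%#*=:.........................
............................:-=*#%%##***++++++++++++++++++++++**#%%#*=:.............................
.................................:-+**##%%%#######*****###%%##**=-:.................................
........................................:--=++++++++++++=-:::.......................................
....................................................................................................
....................................................................................................
............................................................................:-==+++****+-:..........
```

```bash
python3 - <<'E'
from h import *
t0=cv2.imread("pics/top0.png");tf=manip.read_camera("top")[:,:,::-1];cv2.imwrite("pics/tend.png",tf)
sc=manip.read_camera("scene")[:,:,::-1];s0=cv2.imread("pics/scene0.png")
print("tray start max/n>200",(t0[160:210,233:262].min(2)>200).sum(),"now",(tf[180:225,262:290].min(2)>200).sum(), tf[184:212,267:285].min(2)[::4,::2])
for nm,a,b in(("top",t0,tf),("scene",s0,sc)):
    m=((b.min(2)>150)&(a.min(2)<110)).astype(np.uint8)
    k,l,q,c=cv2.connectedComponentsWithStats(m);print(nm,"new bright",[q[i].tolist() for i in range(1,k) if q[i,4]>8])
w=cv2.imread("pics/wf.png")[70:215,245:390]
hsv=cv2.cvtColor(w,cv2.COLOR_BGR2HSV);print(w[75:135:4,60:110:4].min(2))
E
```

```text
tray start max/n>200 127 now 9 [[ 82  70  98 103 138 125 114 138 108]
 [115 132 188 165 149 112 135 142  97]
 [112 140 182 165 152 117 146 132  81]
 [ 93 115 125 141 135 109 144 119  72]
 [112 117 159 145 127 104 136 106  72]
 [114 127 162 141 119  95 126  94  66]
 [124 139 173 130 109  88 109 106 110]]
top new bright [[297, 114, 28, 7, 134], [326, 114, 11, 8, 68], [288, 185, 5, 5, 14], [398, 185, 14, 22, 215], [270, 186, 6, 8, 43], [426, 194, 3, 10, 25], [270, 198, 7, 25, 75], [531, 369, 7, 8, 25]]
scene new bright [[202, 0, 44, 78, 1674], [206, 190, 9, 6, 15], [209, 195, 30, 19, 236], [364, 227, 13, 19, 109], [338, 248, 32, 30, 543]]
[[239 238 237 236 232 220 220 127 156 158 159 174 202]
 [239 240 240 241 241 224 223 129 155 154 154 204 216]
 [236 236 236 237 236 237 238 155 154 152 155 185 201]
 [254 254 229 154 155 242 236 205 153 153 152 150 178]
 [254 254 254 152 150 254 254 254 157 158 156 127 131]
 [252 252 253 127 152 247 254 253 143 160 159 157 122]
 [178 225 225 155 152 233 251 166 124 152 153 128 125]
 [252 252 252 252 157 189 130 130 130 148 127 127 124]
 [252 252 252 252 127 150 130 128 131 128 127 127 124]
 [251 251 252 250 108 129 129 128 130 128 129 128 125]
 [148 176 164 128 129 129 129 129 130 130 128 128 128]
 [149 148 145 141 131 130 130 131 130 130 129 127 129]
 [148 148 144 142 132 131 132 130 129 130 132 160 232]
 [151 147 145 143 138 138 136 133 133 183 235  42  43]
 [216 162 157 153 150 164 213 239 223  43  41  42  42]]
```

```bash
python3 - <<'E'
from h import *
s=manip.get_state();w=manip.read_camera("wrist")
A=at("top",(290.5,187.5),.01);B=at("top",(273,190),.012);print(A,B,proj("wrist",[A,B],s))
c=proj("wrist",[[.50,.2,.0],[.64,.08,.0]],s);print(c)
x0,x1=sorted(c[:,0].astype(int));y0,y1=sorted(c[:,1].astype(int))
x0,y0=max(x0-15,0),max(y0-15,0);sub=w[y0:y1+15,x0:x1+15].min(2).astype(np.float32);print(x0,y0,sub.shape)
r=cv2.resize(sub,(110,55),interpolation=cv2.INTER_AREA)
ch=" .:-=+*#%@"
print("\n".join("".join(ch[min(9,int(v)//26)] for v in row) for row in r))
E
```

```text
[0.60874038 0.12111214 0.01      ] [0.5998738  0.18167081 0.012     ] [[401.77130842 163.86090593]
 [452.92831583 157.90489262]]
[[477.28845662  70.64085703]
 [365.47943708 185.51877976]]
350 55 (145, 142)
..............................................................................-==+*%@@@@@@@@@#:...............
.............................................................................:===+#%@@@@@@@@@*................
.............................................................................:===+#@@@@@@@@@@=................
.............................................................................-===*%@@@@@@@@@%:................
.............................................................................-==+*%@@@@@@@@@%:................
.............................................................................===+*%@@@@@@@@@*.................
............................................................................:===+#@@@@@@@@@@=.................
............................................................................:===+#@@@@@@@@@%-.................
......
[... 4510 characters left out ...]
..................................
=====+*#%#-...................................................................................................
==++#%%*-.....................................................................................................
+*%%#=:.......................................................................................................
%#+:..........................................................................................................
-.............................................................................................................
..............................................................................................................
```

```bash
python3 -c "
from plant import manip
print(manip.close_job())"
```

```text
the job is handed in; nothing more can be done
None
```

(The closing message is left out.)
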